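# Seat the clip-top salsa jar in the carousel, turn it to the front and hold

## Task

Seat the clip-top salsa jar in the empty cup of the condiment carousel, setting it down gently, upright, with its clip facing straight outwards from the carousel, and turn the carousel so that this jar stands squarely at the front, straight towards your own edge of the counter. Finish while still gripping the carousel's wooden handle, holding the turntable still there, so that I can flip the clip open without it swinging away: do not let go at the end. Leave the other condiments standing in their cups and the other things on the counter where they are.

Things in the scene. Friction and masses are not known exactly. Their poses are not given: they have to be found in the camera images.
- jar: clip-top salsa jar: round glass, red salsa, 58 mm diameter, straight-sided from 3 to 62 mm up, neck and 56 mm glass lid above, 90 mm tall, 0.2 to 0.4 kg, loose, upright on the counter at the start. The only jar with a wire clip, on its -x side; a wire hinge sticks out on +x (34 mm from the axis, 70 to 82 mm up); its +y and -y sides are bare glass. Origin: centre of the underside, z up
- clip (a point): point on the jar's clip lever, 36 mm out from the jar's axis along its -x, 50 mm up (the lever spans 41 to 81 mm up, 22 mm across, and reaches 39 mm out); the clip faces from the axis towards this point. Axes as the jar's
- carousel: fixed round foot of the carousel, 164 mm diameter, on the counter; origin: counter level, on the upright turning axis; its yaw means nothing. The wooden turntable on it is 272 mm in diameter, top face 34 mm above the counter, with four steel cup rings 92 mm from the axis, 90 degrees apart, three of them filled, and an 11 mm steel post with the handle on the axis
- turntable: the wooden turntable with cups, post and handle, turning on the foot; origin: on the turning axis, 18 mm above the counter; its -x axis points to the empty cup, z up. Ball bearing: turns endlessly either way, no stops or detents, about 0.04 N m of friction, so it stays where it is left but swings if pushed
- cup (a point): centre of the empty cup's floor, 34 mm above the counter, 92 mm from the axis; turns with the turntable. Its -x points straight outwards from the axis, z up. Cup ring: inner diameter 65 mm, 3 mm wall, 16 mm high (top 50 mm above the counter), so the jar has 3.5 mm of play all round. At the start 40 to 149 degrees from the front, on the right-hand (-y) half
- grip (a point): middle of the wooden handle bar on top of the carousel's post, on the turning axis, 183 mm above the counter. The bar is 64 mm long along y, 16 mm thick along x, 30 mm tall (168 to 198 mm above the counter), nothing else beside it, and is fixed to the turntable. Axes parallel to cup's, so the bar lies square to the empty cup's direction; pinch it across x
- counter (a point): a bare, fixed point on the counter top, straight ahead of the robot, with the world's axes: +x runs from the robot's own edge of the counter to the far edge, so the front of the carousel is the -x side of its turning axis
- mill: wooden pepper mill in a cup of the carousel, 56 mm in diameter, 113 mm tall, loose; in the cup opposite the empty one; origin: centre of its underside. Leave in its cup
- shaker: glass shaker with a domed steel top in a cup of the carousel, 56 mm in diameter, 94 mm tall, loose; origin: centre of its underside. Leave in its cup
- cellar: white ceramic lidded salt pot in a cup of the carousel, 60 mm in diameter, 77 mm tall, loose; origin: centre of its underside. Leave in its cup
- screwjar: jar of the same glass and filling, 58 mm in diameter, 88.5 mm tall, but with a plain steel screw lid and no clip; loose on the counter, may have swapped places with the clip-top jar, at least 110 mm from it; origin: centre of its underside. Leave alone
- scraper: green plastic scraper lying flat on the counter between carousel and jars, 90 mm wide, 81 mm long, 16 mm thick at its grip; origin: on the counter, near its middle. Leave alone
- comal: thin round steel griddle, 268 mm in diameter (320 mm over its two loop handles), lying on the stove's burner about 0.11 m above the counter; the stove (0.28 by 0.34 m) stands at the left; origin: centre of its underside. Leave alone

How it is judged:
By the outcome, as a careful person would: the job done as asked, in the order asked, and still so for the second after the job is handed in, while the arm keeps its last pose, push and grip.
It also fails if it takes over 64 s, if anything falls off the work surface, if the arm or the gripper's body presses on something with over 40 N, if the wrist force passes 120 N, or if a joint passes its speed limit or range.

## Robot

A 7-joint arm with a two-finger parallel gripper is mounted at the origin on the work surface. World frame = base frame: x ahead of the robot, y to its left, z up, the work surface at z = 0. Lengths are in m, angles in rad, forces in N, time in s.
With the tool pointing down it reaches from about 0.425 to 0.875 m from the base axis. Payload 4.7 kg.
Tool frame: the origin (TCP) lies on the centre line of the jaws, within the pads' length; the fingertips stand 14 mm ahead of it and the grasp point (between the pads) lies 5 mm behind it; z points along the fingers, x is the direction in which the jaws open and shut, and the axes are right-handed (so a half turn about z gives the same grasp; the last joint's range is limited). The gripper opens to 87 mm and grips with 3 to 60 N. Pads are 19 mm wide; open, the fingers measure 117 mm over their backs; the gripper's body (75 mm by 190 mm) begins 51 mm behind the grasp point.
Start: joints at [-1.246, 0.321, -0.07, 1.45, 0.023, 1.371, -0.057], TCP at [0.199, 0.619, 0.237] pointing down, gripper open.
Joint ranges: [-2.86, 2.86], [-0.3, 2.09], [-1.38, 1.24], [0.06, 2.45], [-1.56, 4.7], [0.09, 2.05], [-2.69, 2.69]. Speed limits (rad/s): [2.57, 2.57, 3.14, 3.14, 3.14, 3.14, 3.14].

## Interface

Orientations are given as a rotation vector (axis times angle).
In Python, from bench import ctrl gives the robot as it stands.
- The arm moves only by the tool drive_tool, never from a script. Its argument "rows" is a list that holds one entry, the list of rows, each a list of 5 numbers: the shift along the tool's x, y, z scaled (see below), then the turn about the tool's z scaled (see below), then the closure in counts, from 0 (fully open) to 255 (shut). In form: [[[dx, dy, dz, spin, jaw], ...]]. A call has 1 to 20 rows; each row is the pose to reach, as a shift and turn from the pose commanded when the call began, along the tool's axes at that moment, turning the shorter way round; what a row does not reach only later rows make up. The controller multiplies each number of a shift by 300 mm and each number of a turn by pi rad. A row lasts 1/8 s, in which the tool goes at most 62.5 mm and 10.7 degrees, less where a joint would pass 70% of its speed; a pose out of reach is approached as far as the arm can. A call with a number of a shift or a turn outside -1 to 1 is refused whole. A call with a gripper value outside its range is refused whole. The fingers move at their own pace and stop on an object; "grip_force" is the grip in N (left out, the last holds). Time passes only in rows, so rows that repeat a pose let the fingers close. It gives the time, the measured TCP pose, the force and the opening at its end, in the units of the state.
- ctrl.get_state(): the state, without advancing time (a new reading comes with each control period).
- ctrl.get_image(name): name is "side" or "top"; returns a dict with "img" (384x512x3 uint8, blue, green, red), "camera_matrix" (3x3 intrinsics, pixels), "k1" (the pictures are not rectified: a ray, as slopes to the right and down, at radius r is drawn at 1 + k1 r^2 times it, then the intrinsics apply), "R" (3x3) and "t" (3): a world point X has camera coordinates R X + t. Camera axes: x right, y down, z forward; pixel columns grow to the right and rows downward; lengths in m; the calibration is good to about 2 mm. A picture is of the moment at which its call begins. There is no depth.
- ctrl.close_job(): hands the job in, once; it reports no verdict.
The state is a dict: "time": time; "joint_positions": joint angles; "qd": joint speeds; "joint_torque": joint torques, N m; "position": TCP position; "tool_rot": TCP orientation; "ft_force": force on the tool from outside, world axes, zero at the start; "torque": the same for the moment, N m; "grip_width": opening from 0.0 (shut) to 1.0 (fully open).
Only numpy, scipy, OpenCV 4.12 (cv2) and the standard library are available. Lean on these libraries where they do the work, as an engineer would, in place of code of your own. Each camera call takes 0.05 s, during which the arm holds its last target.

## Working session

There is one attempt and no reset: what is moved stays moved. The work goes in short steps, Python scripts to look and compute and a tool call to move; the robot and the scene stay as the last step left them, time stands still between calls to the robot, and variables do not carry over. Pictures are saved under pics/ and viewed, and the job is handed in when it is done.

Besides the shell and the picture viewer there is one more tool, called after ">>>" in YAML: its name, and indented under it one key for each argument. drive_tool: Moves the arm, as the interface text tells. Its arguments: {"type":"object","properties":{"rows":{"type":"array"},"grip_force":{"type":"number"}},"required":["rows"]}

```bash
ls; mkdir -p pics
python3 - <<'E'
from bench import ctrl
import cv2
s=ctrl.get_state(); print({k:(v if not hasattr(v,'round') else v) for k,v in s.items()})
for n in("side","top"):
    d=ctrl.get_image(n); cv2.imwrite(f"pics/{n}0.png",d["img"]); print(n,d["camera_matrix"],d["k1"],d["R"],d["t"])
E
```

```text
pics
{'time': 0.0, 'joint_positions': array([-1.24588854,  0.32181782, -0.0701155 ,  1.4516675 ,  0.02261929,
        1.37077242, -0.0569148 ]), 'qd': array([ 0.00043652, -0.00014536, -0.0002633 ,  0.0001225 ,  0.00081385,
       -0.00037292, -0.00068154]), 'joint_torque': array([ 8.08609566e-04, -4.91279376e+01, -4.03440781e-01, -3.12542689e+01,
       -6.38661068e-02,  4.34962485e-02,  1.88042814e-04]), 'position': array([0.19866435, 0.61835428, 0.23546885]), 'tool_rot': array([ 2.53749671e+00,  1.85019851e+00, -2.28011004e-03]), 'ft_force': array([-0.30675746, -0.56998003, -0.11964161]), 'torque': array([-0.00629426, -0.00108026,  0.00649767]), 'grip_width': 0.9980504473692017}
side [[409.6457706    0.         249.36911096]
 [  0.         409.6457706  195.09188774]
 [  0.           0.           1.        ]] -0.019527666228559466 [[-0.94776966 -0.31865279 -0.01389471]
 [-0.24225814  0.7475178  -0.61848859]
 [ 0.20746966 -0.58281862 -0.78567092]] [0.54725276 0.15710426 1.0836517 ]
top [[360.41160131   0.         258.12664195]
 [  0.         360.41160131 191.70081289]
 [  0.           0.           1.        ]] -0.10739451594278306 [[ 0.02578623 -0.99954387 -0.01572026]
 [-0.99670501 -0.02449688 -0.07732416]
 [ 0.07690379  0.01766236 -0.99688206]] [0.06526063 0.56691491 1.23961959]
```

View pics/side0.png

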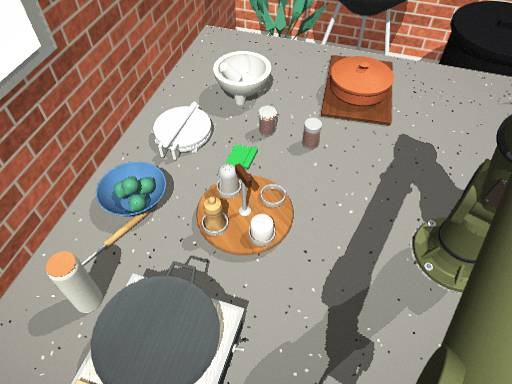

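View pics/top0.png

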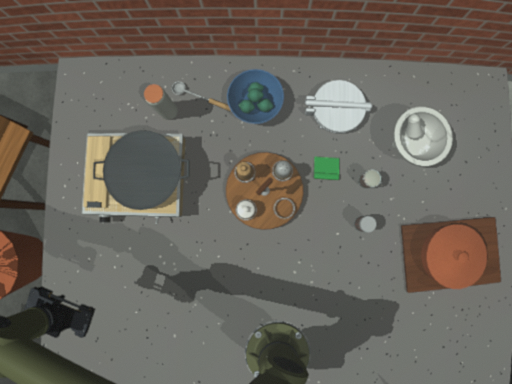

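The side picture shows the carousel near (245,213) with the empty cup at about (273,195), and jars at (268,120) and (313,132). The top picture shows the empty cup at (285,208) and jars at (373,178) and (368,224). I'll enlarge these.

Run:
```python
import cv2,numpy as np
a=cv2.imread("pics/side0.png"); b=cv2.imread("pics/top0.png")
def crop(i,x,y,w,h,s): return cv2.resize(i[y:y+h,x:x+w],None,fx=s,fy=s,interpolation=cv2.INTER_CUBIC)
cv2.imwrite("pics/c1.png",crop(a,240,95,100,70,8))
cv2.imwrite("pics/c2.png",crop(a,190,160,110,90,6))
cv2.imwrite("pics/c3.png",crop(b,220,145,90,90,6))
cv2.imwrite("pics/c4.png",crop(b,310,150,80,90,6))
```

```text
(no output)
```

View pics/c1.png

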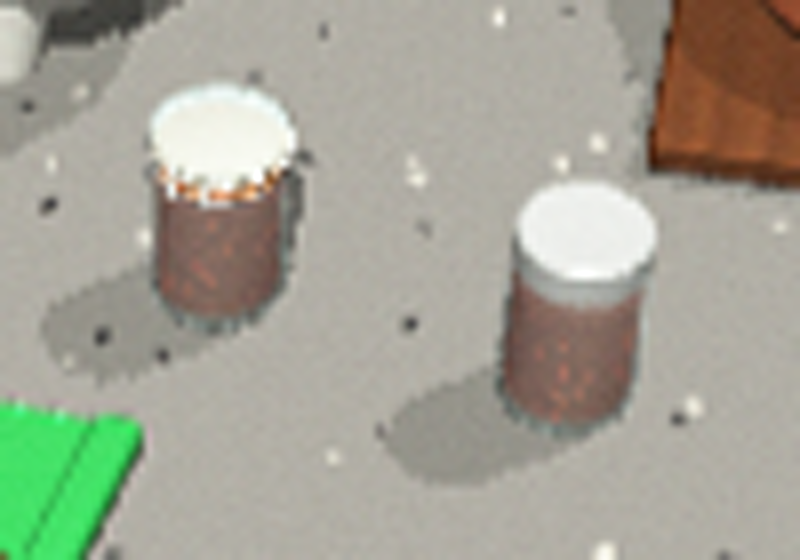

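View pics/c2.png

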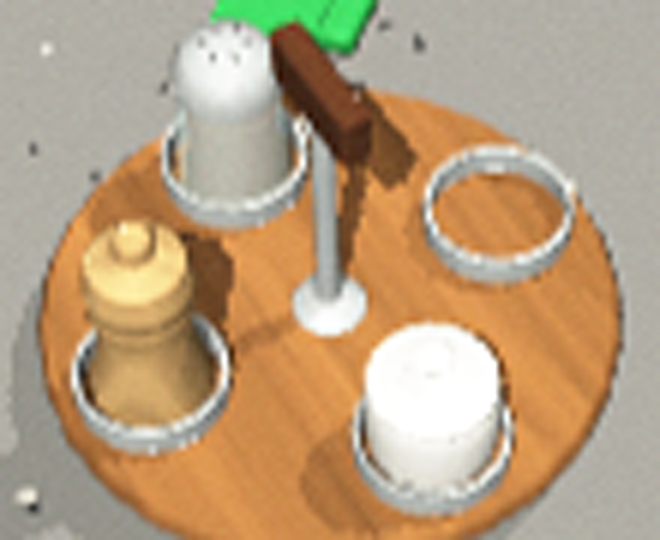

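View pics/c3.png

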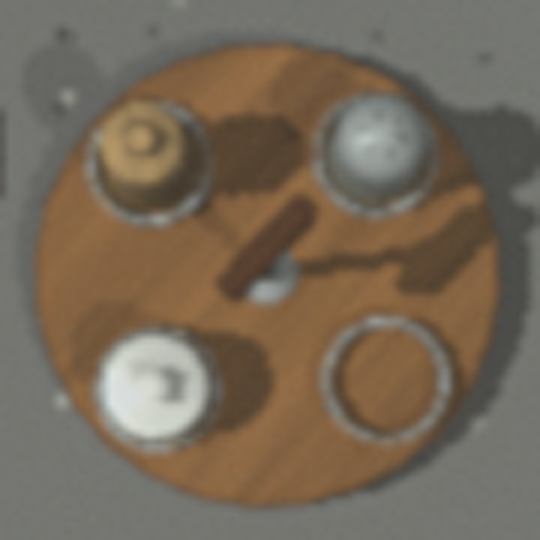

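View pics/c4.png

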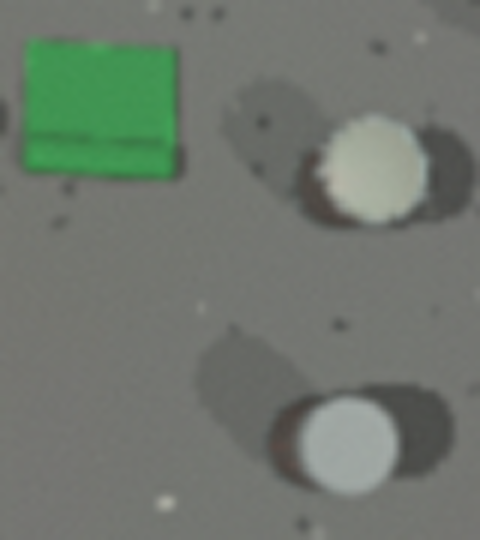

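```bash
cat > h.py <<'E'
import numpy as np,cv2
from bench import ctrl
from scipy.optimize import least_squares
def cap(n,tag=None):
    d=ctrl.get_image(n)
    if tag: cv2.imwrite(f"pics/{n}_{tag}.png",d["img"])
    return d
def proj(d,X):
    X=np.atleast_2d(X); c=X@np.asarray(d["R"]).T+np.asarray(d["t"])
    s=c[:,:2]/c[:,2:]; r2=(s**2).sum(1,keepdims=True); s=s*(1+d["k1"]*r2)
    K=np.asarray(d["camera_matrix"]); return s*[K[0,0],K[1,1]]+[K[0,2],K[1,2]]
def back(d,uv,z):
    uv=np.atleast_2d(np.float64(uv)); K=np.asarray(d["camera_matrix"])
    sd=(uv-[K[0,2],K[1,2]])/[K[0,0],K[1,1]]; s=sd.copy()
    for _ in range(20): s=sd/(1+d["k1"]*(s**2).sum(1,keepdims=True))
    R=np.asarray(d["R"]);C=-R.T@np.asarray(d["t"]); r=np.c_[s,np.ones(len(s))]@R
    return C+r*((z-C[2])/r[:,2])[:,None]
def cfit(P):
    f=least_squares(lambda p:np.hypot(P[:,0]-p[0],P[:,1]-p[1])-p[2],[*P[:,:2].mean(0),.05],loss='soft_l1',f_scale=.001)
    return f.x,np.sqrt(np.mean(f.fun**2))
def circ(c,r,z,n=120):
    a=np.linspace(0,2*np.pi,n); return np.c_[c[0]+r*np.cos(a),c[1]+r*np.sin(a),0*a+z]
def big(d,x,y,w,h,s,name,polys=[]):
    i=cv2.resize(d["img"][y:y+h,x:x+w],None,fx=s,fy=s,interpolation=cv2.INTER_CUBIC)
    for P,col in polys:
        q=(proj(d,P)-[x,y]+.5)*s-.5
        cv2.polylines(i,[np.round(q).astype(np.int32)],False,col,1,cv2.LINE_AA)
    cv2.imwrite("pics/"+name,i)
E
python3 - <<'E'
from h import *
T=cap("top");S=cap("side")
for d,n in((T,"top"),(S,"side")):
    print(n,"cam",-np.array(d["R"]).T@d["t"])
    hsv=cv2.cvtColor(d["img"],cv2.COLOR_BGR2HSV)
    box=(220,145,90,90) if n=="top" else (190,170,110,90)
    x,y,w,h=box
    m=np.zeros(hsv.shape[:2],np.uint8); m[y:y+h,x:x+w]=((hsv[...,1]>90)&(hsv[...,0]>4)&(hsv[...,0]<25))[y:y+h,x:x+w]*255
    m=cv2.morphologyEx(m,cv2.MORPH_OPEN,np.ones((3,3)))
    cs,_=cv2.findContours(m,cv2.RETR_EXTERNAL,cv2.CHAIN_APPROX_NONE); c=max(cs,key=cv2.contourArea)
    hull=cv2.convexHull(c)[:,0]
    print(n,"table",cfit(back(d,hull,.034)))
# jar lids in top
for nm,u,z in(("clipjar",(373,178),.09),("screw",(368,224),.0885)):
    g=cv2.cvtColor(T["img"],cv2.COLOR_BGR2GRAY); x,y=u
    g=g[y-14:y+14,x-14:x+14]; g=cv2.resize(g,None,fx=8,fy=8,interpolation=cv2.INTER_CUBIC)
    _,m=cv2.threshold(g,140,255,0); cs,_=cv2.findContours(m,0,1); c=max(cs,key=cv2.contourArea)[:,0]
    P=back(T,(c+.5)/8-.5+[x-14,y-14],z); print(nm,cfit(P))
print("approx cup",back(T,[[284.5,208]],.05),back(S,[[273,195]],.05))
print("side clipjar lid",back(S,[[268,112.5]],.09),"screw",back(S,[[313.3,124]],.0885))
E
```

```text
top cam [0.46803266 0.05722391 1.28061667]
top table (array([0.57014398, 0.05890428, 0.13305196]), np.float64(0.0005103942007601848))
side cam [0.3319045  0.68851777 0.95616474]
side table (array([0.56972853, 0.06394991, 0.1351753 ]), np.float64(0.0051622006637522975))
clipjar (array([ 0.6161078 , -0.301378  ,  0.02817641]), np.float64(0.0007733420217219647))
screw (array([ 0.46195233, -0.28800229,  0.0256143 ]), np.float64(0.0003119272337708823))
approx cup [[ 0.50941824 -0.01238003  0.05      ]] [[ 0.50804447 -0.00449546  0.05      ]]
side clipjar lid [[ 0.61108418 -0.29112081  0.09      ]] screw [[ 0.46132477 -0.28381437  0.0885    ]]
```

Run:
```python
from h import *
T=cap("top");S=cap("side")
c=np.array([.570,.059]); th=np.arctan2(-.0124-.059,.5094-.570); u=np.array([np.cos(th),np.sin(th)]); print(np.degrees(th))
G=(0,255,0);R=(0,0,255);B=(255,255,0)
cup=c+.092*u; v=np.array([-u[1],u[0]])
bar=[np.r_[c+a*.008*u+b*.032*v,.198] for a,b in((1,1),(1,-1),(-1,-1),(-1,1),(1,1))]
ps=[(circ(c,.136,.034),G),(circ(cup,.0355,.05),R),(circ(cup,.0325,.05),B),(np.array(bar),G)]
big(S,190,160,110,90,7,"o1.png",ps); big(T,220,145,90,90,6,"o2.png",ps)
j=[.616,-.301]; s=[.462,-.288]
ps=[(circ(j,.028,.09),G),(circ(j,.029,0.002),R),(circ(s,.028,.0885),G),(circ(s,.029,0.002),R)]
big(S,240,95,100,70,8,"o3.png",ps); big(T,335,155,60,85,7,"o4.png",ps)
```

```text
-130.32258214111826
```

View pics/o1.png

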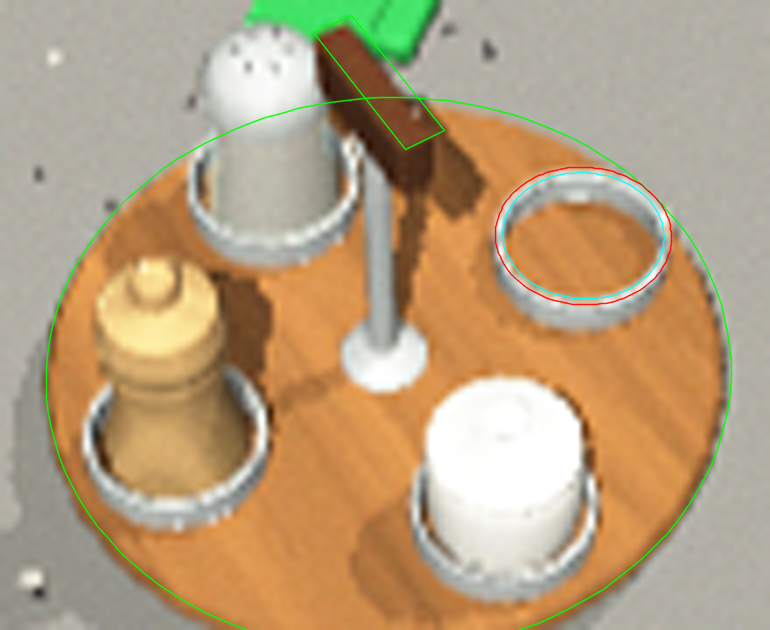

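View pics/o2.png

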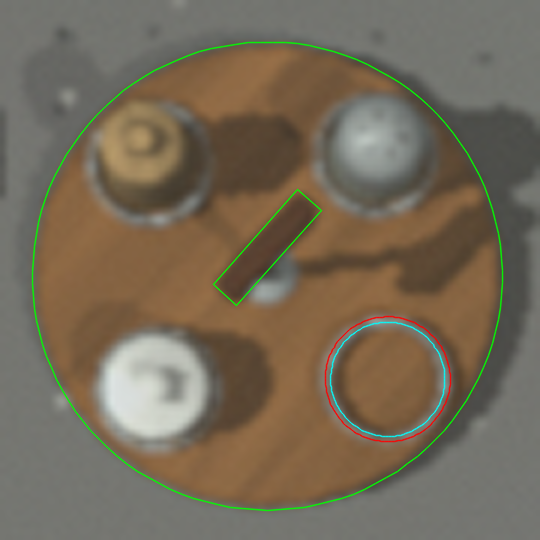

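View pics/o3.png

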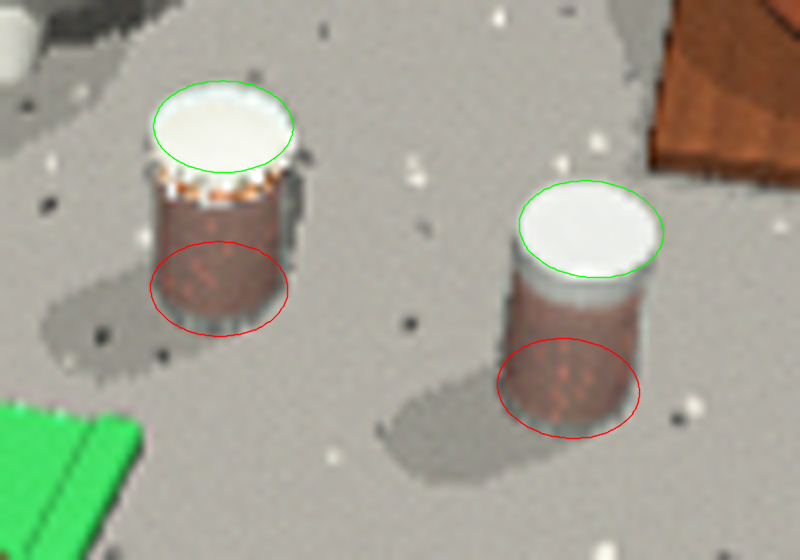

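View pics/o4.png

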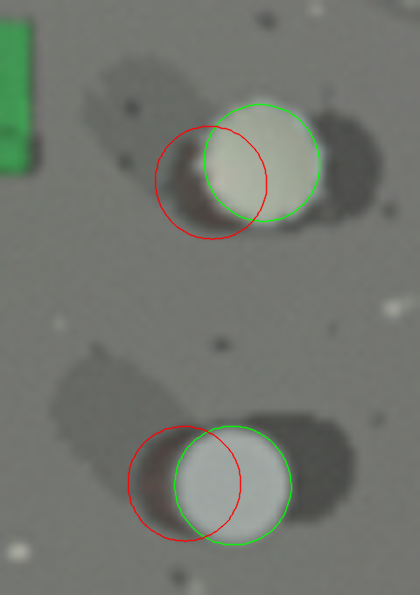

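The overlays agree with the pictures to 1–2 px. Next I need the clip's direction, so I'll zoom in on the clip-top jar.

Run:
```python
from h import *
T=cap("top");S=cap("side")
for d,b,n in((S,(248,98,40,45),"z1.png"),(T,(352,158,40,40),"z2.png")):
    x,y,w,h=b
    i=d["img"][y:y+h,x:x+w].astype(float); i=np.clip((i-20)*1.4,0,255).astype(np.uint8)
    cv2.imwrite("pics/"+n,cv2.resize(i,None,fx=13,fy=13,interpolation=cv2.INTER_NEAREST))
```

```text
(no output)
```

View pics/z1.png

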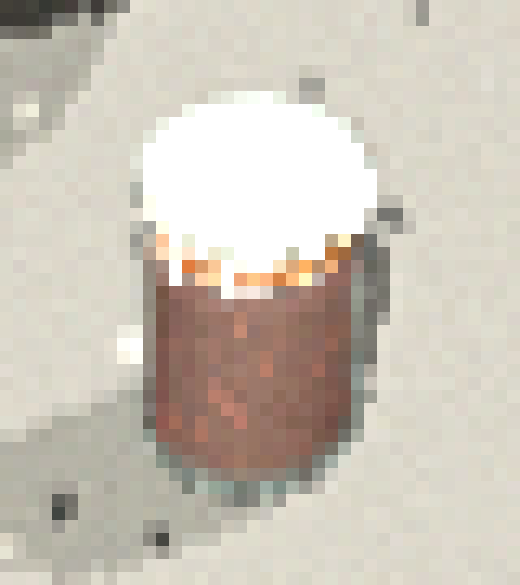

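View pics/z2.png

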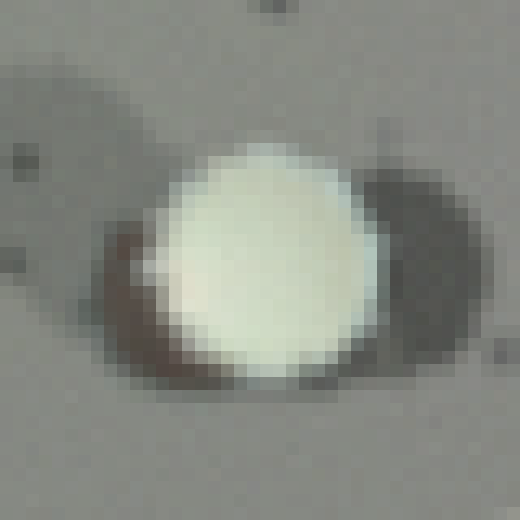

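Run:
```python
from h import *
T=cap("top");S=cap("side")
j=np.array([.615,-.300])
print("top dark @z.06",back(T,[[377.4,187.4]],.06)-[*j,0],"side strip z.06",back(S,[[277,121.5]],.06)-[*j,0])
def lever(th):
    u=np.array([np.cos(th),np.sin(th)]);v=np.array([-u[1],u[0]])
    P=[]
    for r,w,z in((.037,-.011,.081),(.037,.011,.081),(.037,.011,.041),(.037,-.011,.041),(.037,-.011,.081)):
        P.append(np.r_[j+r*u+w*v,z])
    h=np.array([np.r_[j-.028*u,.076],np.r_[j-.034*u,.076]])
    return np.array(P),h
tiles=[]
for a in (-180,-165,-150,-135,-120,-105):
    P,h=lever(np.radians(a)); ps=[(P,(255,0,0)),(h,(0,255,255)),(circ(j,.028,.09),(0,255,0)),(circ(j,.029,.003),(0,0,255))]
    big(S,248,98,40,45,6,"t.png",ps); A=cv2.imread("pics/t.png"); big(T,350,155,40,45,6,"t.png",ps); B=cv2.imread("pics/t.png")
    C=np.vstack([A,B]); cv2.putText(C,str(a),(5,15),0,.5,(0,0,0)); tiles.append(C)
I=np.hstack(tiles[:3]);cv2.imwrite("pics/y1.png",I);cv2.imwrite("pics/y2.png",np.hstack(tiles[3:]))
```

```text
top dark @z.06 [[-0.02800322 -0.02908083  0.06      ]] side strip z.06 [[-0.03491446  0.00837105  0.06      ]]
```

View pics/y1.png

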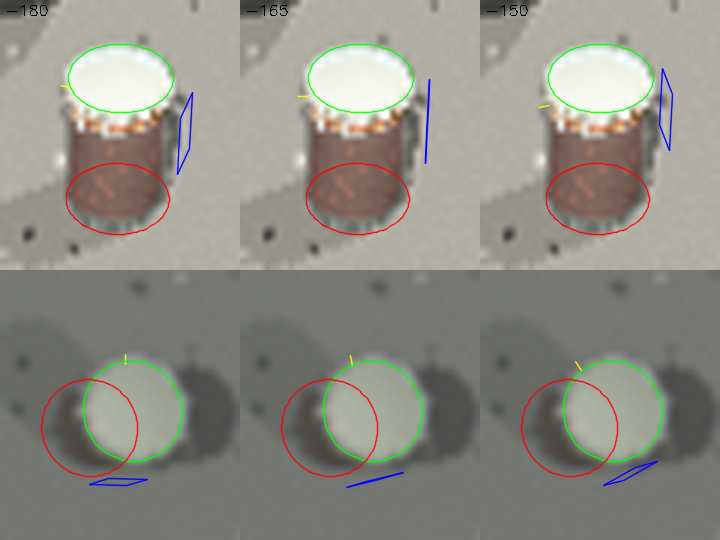

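View pics/y2.png

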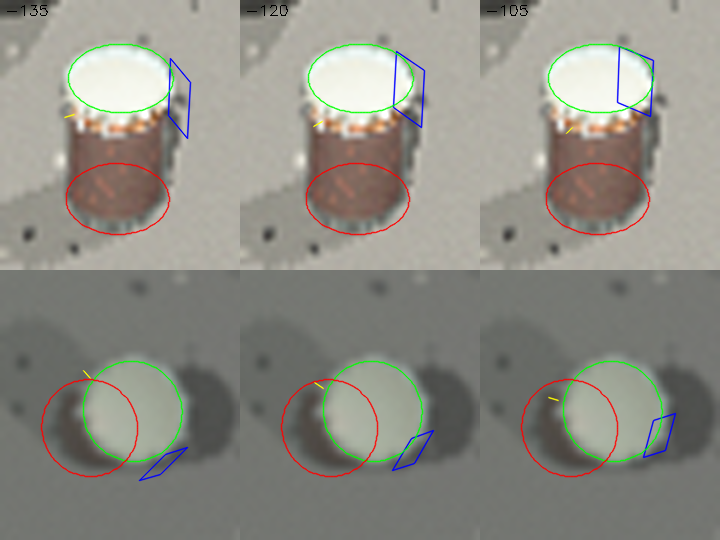

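Run:
```python
from h import *
T=cap("top");S=cap("side")
print("top speck",back(T,[[381.6,168.2]],0),"side speck",back(S,[[271.8,104.8]],0))
print("side dot z0",back(S,[[278,114.5]],0)," strip z0",back(S,[[277,117],[277,126]],0), "top patch z0",back(T,[[377.4,187.4]],0))
# light/shadow: same for the screwjar
tiles=[]
for d,b in ((S,(248,98,40,45)),(S,(293,108,40,45)),(T,(342,152,48,45)),(T,(338,197,48,45))):
    x,y,w,h=b; i=d["img"][y:y+h,x:x+w].astype(float); i=np.clip((i-40)*1.7,0,255).astype(np.uint8)
    tiles.append(cv2.resize(i,(400,360),interpolation=cv2.INTER_CUBIC))
cv2.imwrite("pics/cmp.png",cv2.resize(np.vstack([np.hstack(tiles[:2]),np.hstack(tiles[2:])]),(660,594)))
```

```text
top speck [[ 0.66288368 -0.36374069  0.        ]] side speck [[ 0.63932017 -0.4371811   0.        ]]
side dot z0 [[ 0.60353138 -0.39339443  0.        ]]  strip z0 [[ 0.60320464 -0.37967102  0.        ]
 [ 0.5903297  -0.33528507  0.        ]] top patch z0 [[ 0.59284452 -0.34806983  0.        ]]
```

View pics/cmp.png

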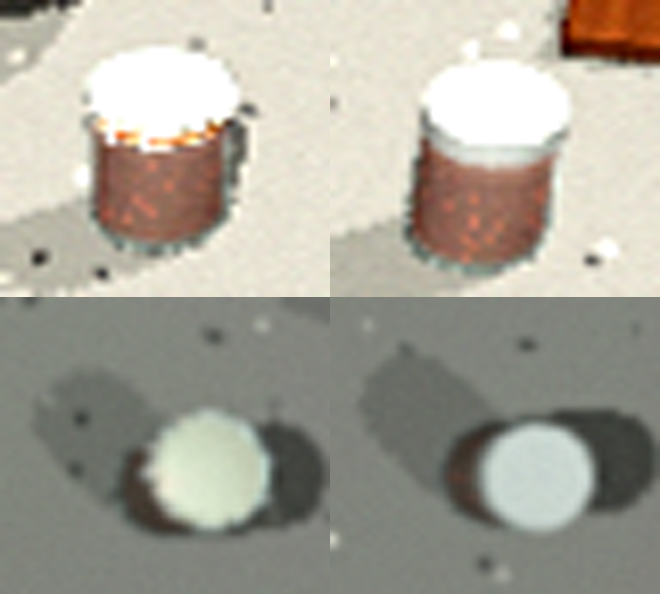

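Run:
```python
from h import *
T=cap("top");S=cap("side")
j=np.array([.615,-.300,0])
for z in(.07,.076,.082): print(z,back(T,[[363.5,178.2]],z)-j, "side white",back(S,[[265.6,120]],z)-j)
def lever(th):
    u=np.array([np.cos(th),np.sin(th)]);v=np.array([-u[1],u[0]])
    f=lambda r,w,z:np.r_[j[:2]+r*u+w*v,z]
    P=[f(.037,-.011,.081),f(.037,.011,.081),f(.037,.011,.041),f(.037,-.011,.041),f(.037,-.011,.081)]
    h=[f(-.034,-.008,.07),f(-.034,.008,.07),f(-.034,.008,.082),f(-.034,-.008,.082),f(-.034,-.008,.07)]
    return np.array(P),np.array(h)
tiles=[]
for a in (-115,-100,-85,-70):
    P,h=lever(np.radians(a)); ps=[(P,(255,0,0)),(h,(0,255,255)),(circ(j,.028,.09),(0,255,0))]
    big(S,248,98,40,45,5,"t.png",ps); A=cv2.imread("pics/t.png"); big(T,352,155,40,45,5,"t.png",ps); B=cv2.imread("pics/t.png")
    C=np.vstack([A,B]); cv2.putText(C,str(a),(5,15),0,.5,(0,0,0)); tiles.append(C)
cv2.imwrite("pics/y3.png",np.hstack(tiles))
d=T["img"].astype(int).mean(2).astype(int)
print(d[166:192,358:394])
```

```text
0.07 [[0.00118959 0.0220749  0.07      ]] side white [[-0.00078183  0.02357835  0.07      ]]
0.076 [[0.0004553  0.02373595 0.076     ]] side white [[-0.00269331  0.03011171  0.076     ]]
0.082 [[-0.00027899  0.025397    0.082     ]] side white [[-0.00460478  0.03664507  0.082     ]]
[[103 103 104 107 113 116 116 117 117 117 116 115 115 117 116 115 116 117
  116 116 117 116 116 116 116 116 116 117 117 116 116 117 115 117 117 117]
 [104 104 104 104 108 112 116 117 116 117 117 117 116 116 115 116 115 115
  118 116 116 117 115 112 112 116 117 117 116 115 118 117 117 116 118 116]
 [103 104 103 104 105 108 115 116 116 115 114 114 116 120 120 120 116 114
  114 116 116 116 114 107 109 116 117 116 117 117 118 117 115 116 117 116]
 [104 103 102 103 104 105 110 112 115 117 119 120 127 141 142 138 128 118
  115 114 117 117 116 110 113 116 117 116 115 116 116 117 116 117 117 117]
 [103 104 102 103 102 104 103 105 113 123 138 143 146 152 155 151 144 138
  130 124 117 113 113 102 102 112 115 116 117 118 117 116 116 116 117 116]
 [103 103 103 104 104 102 102 110 122 134 149 158 155 155 156 153 152 1
[... 2358 characters left out ...]
  88 104 114 116 115 104  90
   85  86 100 104 106 105 105 109 115 115 116 117 115 117 115 116 116 116]
 [115 115 115 116 110 111 105 102 102 101 101 103 107 108 108 106 106 106
  105 106 114 116 116 115 115 116 115 117 116 115 116 115 116 117 117 117]
 [117 115 117 117 117 115 115 114 114 115 115 116 115 114 115 115 115 115
  115 116 116 117 116 116 117 116 116 116 116 115 116 115 116 115 116 117]
 [115 116 116 115 117 116 115 114 117 117 116 115 117 116 116 116 117 116
  117 116 115 116 117 116 115 115 116 116 116 116 116 116 115 115 115 115]
 [116 116 115 114 117 115 116 116 116 117 116 115 117 115 116 114 115 116
  116 116 116 115 116 116 115 115 116 115 116 116 115 114 116 115 115 116]]
```

View pics/y3.png

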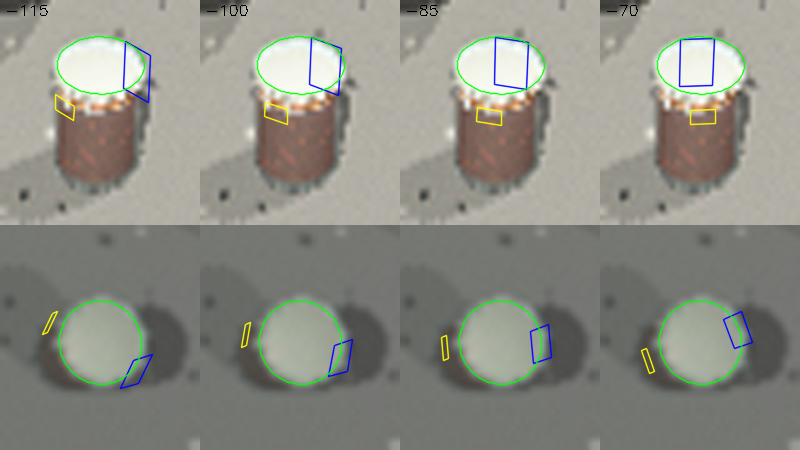

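Run:
```python
from h import *
T=cap("top");S=cap("side")
s=np.array([.462,-.288,0]); j=np.array([.615,-.300,0])
# screw shadow tips in top: faint shadow and dark shadow extents (read by threshold)
g=T["img"].mean(2)
sub=g[200:240,338:395].astype(int)
print(sub[2:38:2,::2])
```

```text
[[116 116 117 118 114 116 115 115 115 114 116 115 115 117 112 115 115 115
  116 116 116 117 108 116 115 116 115 114 115]
 [114 115 115 115 116 100 112 116 115 116 116 116 116 113  86 109 115 116
  115 116 116 116 117 115 115 115 116 115 114]
 [116 115 116 116 107 100 103 106 113 114 115 115 115 116 116 116 116 115
  116 114 116 116 115 115 115 115 116 115 115]
 [115 115 115 107 101 103 102 102 102 112 115 114 115 115 115 116 116 114
  115 115 115 116 114 116 114 116 115 115 115]
 [115 115 113 103 101 101 103 102 102 101 107 116 117 115 116 117 115 115
  116 114 117 116 115 114 116 115 115 115 115]
 [115 114 108 102 102 103 102 102 103 102 101 108 115 115 115 117 116 117
  117 117 117 116 116 114 115 114 114 115 115]
 [116 113 107 101 101 101 102 103 101 104 102 103 109 116 109 108  95  82
   85  85  83 104 111 117 114 104 113 116 116]
 [115 114 114 100 101 102 102 103 102 103  98  78  76  99 127 133 115  89
   75  76  77  76  78 106 115 113 115 115 114]
 [116 115 114 112 101 101 102 102 103  86  70  73 124 160 164 162 165 157
  104  74  76  76  76  86 114 114 115 114 115]
 [114 115 1
[... 378 characters left out ...]
114 106  97  74  81 127 163 161 161 162 162 161
  162 101  77  75  80 102 116 116 115 114 115]
 [114 114 116 116 115 115 115 115 112  83  75 102 153 162 162 161 162 163
  145  80  77  84 101 115 115 115 115 115 114]
 [115 117 116 116 114 116 115 115 116 110  91  79 108 149 160 160 161 151
  118 112 113 114 116 115 113 115 114 114 114]
 [128 114 115 116 114 115 115 115 115 115 117 112 110 114 126 133 126 114
  114 115 115 115 114 116 114 115 115 114 114]
 [144 115 117 116 115 116 114 117 115 115 115 116 115 116 114 114 114 115
  115 114 113 116 114 116 115 115 115 115 115]
 [114 116 115 116 116 114 116 116 115 114 117  99 115 116 116 116 117 115
  114 114 115 115 114 114 115 115 114 114 114]]
```

```bash
cat > sh.py <<'E'
from h import *
F=6
def ring(c,r,z0,z1):
    return np.vstack([circ(c,r,z0,60),circ(c,r,z1,60)])
def box(c,th,r0,r1,w,z0,z1):
    u=np.array([np.cos(th),np.sin(th)]);v=np.array([-u[1],u[0]])
    return np.array([np.r_[c[:2]+r*u+q*v,z] for r in(r0,r1) for q in(-w,w) for z in(z0,z1)])
def mask(d,P,b):
    x,y,w,h=b; q=(proj(d,P)-[x,y]+.5)*F-.5
    m=np.zeros((h*F,w*F),np.uint8); cv2.fillConvexPoly(m,cv2.convexHull(np.round(q).astype(np.int32)),1); return m
def sh(P,k):
    Q=P.copy(); Q[:,:2]+=Q[:,2:]*k; Q[:,2]=0; return Q
def model(d,b,c,k1,k2,parts,lev=[],bg=116,f=102,dk=77,lv=80):
    o=[mask(d,P,b) for P in parts]; l=[mask(d,P,b) for P in lev]
    s1=np.max([mask(d,sh(P,k1),b) for P in parts+lev],0); s2=np.max([mask(d,sh(P,k2),b) for P in parts+lev],0)
    I=np.where(s1>0,f/bg,1.)*np.where(s2>0,dk/bg,1.)*bg
    O=np.max(o,0)
    if l:
        L=np.max(l,0); I=np.where(L>0,lv,I)
    ds=lambda a:cv2.resize(a.astype(np.float32),None,fx=1/F,fy=1/F,interpolation=cv2.INTER_AREA)
    return ds(I),ds(O)
E
cat > f.py <<'E'
from sh import *
from scipy.optimize import minimize
T=cap("top");S=cap("side")
gT=T["img"].mean(2)
b=(332,195,66,50)
def cost(p):
    c=p[:2];I,O=model(T,b,c,p[2:4],p[4:6],[ring(c,.029,0,.062),ring(c,.028,.06,.0885)])
    x,y,w,h=b; D=gT[y:y+h,x:x+w]-I; W=O<.02
    return np.minimum(np.abs(D),30)[W].sum()/100
best=None
for k2 in([.05,-.4],[0.05,-.6],[.05,-.8]):
  for k1 in([.6,.6],[.9,.9],[.6,.3]):
    r=minimize(cost,[.462,-.286,*k1,*k2],method="Nelder-Mead",options=dict(initial_simplex=np.array([.462,-.286,*k1,*k2])+np.vstack([np.zeros(6),np.diag([.004,.004,.2,.2,.2,.2])]),maxiter=500))
    if best is None or r.fun<best.fun: best=r
print(best.fun,best.x.round(4)); np.save("k.npy",best.x)
E
python3 f.py
```

```text
37.661944580078114 [ 0.4626 -0.2884  0.409   0.4552  0.1006 -0.6817]
```

```bash
cat > f2.py <<'E'
from sh import *
from scipy.optimize import minimize
T=cap("top");S=cap("side")
gT=T["img"].mean(2); k=np.load("k.npy")
b=(338,150,62,48);x,y,w,h=b
def parts(c,th):
    return [ring(c,.029,0.002,.062),ring(c,.028,.072,.09),ring(c,.024,.06,.08)],[box(c,th,.033,.039,.011,.041,.081),box(c,th+np.pi,.028,.034,.008,.070,.082)]
def cost(p,th,full=0):
    c=p[:2];P,L=parts(c,th); I,O=model(T,b,c,k[2:4],k[4:6],P,L,lv=p[2]*1000)
    D=gT[y:y+h,x:x+w]-I; W=O<.02
    if full: return I,O
    return np.minimum(np.abs(D),30)[W].sum()/100
for a in range(0,360,15):
    th=np.radians(a); x0=np.array([.616,-.301,.085])
    r=minimize(cost,x0,args=(th,),method="Nelder-Mead",options=dict(initial_simplex=x0+np.vstack([np.zeros(3),np.diag([.004,.004,.02])]),maxiter=80))
    print(a,round(r.fun,2),r.x.round(4))
E
python3 f2.py
```

```text
0 77.34 [ 0.6163 -0.3035  0.1178]
15 76.33 [ 0.6165 -0.3036  0.1143]
30 74.61 [ 0.6165 -0.3036  0.1061]
45 70.34 [ 0.617  -0.3029  0.1037]
60 68.57 [ 0.6167 -0.3031  0.1028]
75 69.0 [ 0.6163 -0.3039  0.1028]
90 70.71 [ 0.6166 -0.3023  0.1042]
105 71.49 [ 0.6163 -0.3036  0.0785]
120 72.38 [ 0.6163 -0.3039  0.1098]
135 73.76 [ 0.6163 -0.3037  0.1123]
150 79.29 [ 0.616  -0.3037  0.1167]
165 81.21 [ 0.6151 -0.3041  0.1167]
180 77.67 [ 0.6159 -0.3036  0.1167]
195 76.57 [ 0.6165 -0.3041  0.1161]
210 78.84 [ 0.6168 -0.303   0.1139]
225 75.76 [ 0.6176 -0.3025  0.1019]
240 72.72 [ 0.6167 -0.3029  0.0894]
255 70.08 [ 0.6167 -0.303   0.0835]
270 71.33 [ 0.6167 -0.3031  0.081 ]
285 72.36 [ 0.6163 -0.304   0.0787]
300 75.12 [ 0.6163 -0.3039  0.0807]
315 77.24 [ 0.6163 -0.3035  0.1051]
330 77.31 [ 0.6159 -0.3029  0.1164]
345 78.92 [ 0.6163 -0.3036  0.1163]
```

The model fit puts the clip at about -90 to -105°, facing away from both cameras. I'll grasp across world x and check it in hand. First a helper that computes the moves.

```bash
cat > g.py <<'E'
from h import *
from scipy.spatial.transform import Rotation as Ro
def go(xyz,ang=None,show=True):
    s=ctrl.get_state(); R=Ro.from_rotvec(s["tool_rot"]).as_matrix()
    d=R.T@(np.array(xyz)-s["position"]); a=np.degrees(np.arctan2(R[1,0],R[0,0]))
    spin=0 if ang is None else -((ang-a+180)%360-180)
    print("t %.2f pos %s xang %.2f tilt %.2f grip %.4f F %s"%(s["time"],s["position"].round(4),a,np.degrees(np.arccos(-R[2,2])),s["grip_width"]*.087,s["ft_force"].round(1)))
    print("rows: ",(d/.3).round(4),"spin",round(spin/180,4))
E
python3 - <<'E'
from g import *
go([.50,.15,.30],60); go([.6165,-.302,.25],-5)
E
```

```text
t 1.00 pos [0.1988 0.6189 0.2366] xang 72.20 tilt 0.01 grip 0.0870 F [-0.  -0.4  1. ]
rows:  [-1.181   1.4338 -0.2114] spin 0.0678
t 1.00 pos [0.1988 0.6189 0.2366] xang 72.20 tilt 0.01 grip 0.0870 F [-0.  -0.4  1. ]
rows:  [-2.4968  2.2642 -0.0448] spin 0.4289
```

>>> drive_tool:
  rows:
    - [[-0.8, 0.95, -0.2, 0.0, 0], [-0.8, 0.95, -0.2, 0.0, 0], [-0.8, 0.95, -0.2, 0.0, 0], [-0.8, 0.95, -0.2, 0.0, 0], [-0.8, 0.95, -0.2, 0.0, 0], [-0.8, 0.95, -0.2, 0.0, 0], [-0.8, 0.95, -0.2, 0.0, 0]]

```text
time: 1.88
position: [0.4005, 0.2984, 0.2981]
tool_rot: [2.547, 1.838, 0.005]
ft_force: [-0.1, 0.3, 0.1]
grip_width: 1.001
```

Run:
```python
from g import *
go([.6165,-.302,.25],-5); go([.54,-.0,.27],30)
```

```text
t 1.88 pos [0.4005 0.2984 0.2981] xang 71.62 tilt 0.18 grip 0.0871 F [-0.1  0.3  0.1]
rows:  [-1.6724  1.3139  0.1608] spin 0.4257
t 1.88 pos [0.4005 0.2984 0.2981] xang 71.62 tilt 0.18 grip 0.0871 F [-0.1  0.3  0.1]
rows:  [-0.7973  0.7546  0.0943] spin 0.2312
```

>>> drive_tool:
  rows:
    - [[-0.84, 0.66, 0.0, 0.22, 0], [-0.84, 0.66, 0.0, 0.22, 0], [-0.84, 0.66, 0.0, 0.22, 0], [-0.84, 0.66, 0.0, 0.22, 0], [-0.84, 0.66, 0.0, 0.22, 0], [-0.84, 0.66, 0.0, 0.22, 0]]

```text
time: 2.62
position: [0.509, -0.0018, 0.2968]
tool_rot: [3.017, 0.87, 0.001]
ft_force: [-0.7, 0.4, 0.1]
grip_width: 1.004
```

Run:
```python
from g import *
go([.6165,-.302,.18],-5)
```

```text
t 2.62 pos [ 0.509  -0.0018  0.2968] xang 32.16 tilt 0.09 grip 0.0874 F [-0.7  0.4  0.1]
rows:  [-0.2294  1.0373  0.391 ] spin 0.2064
```

>>> drive_tool:
  rows:
    - [[-0.23, 1.0, 0.36, 0.206, 0], [-0.23, 1.0, 0.36, 0.206, 0], [-0.23, 1.0, 0.36, 0.206, 0], [-0.23, 1.0, 0.36, 0.206, 0], [-0.23, 1.0, 0.36, 0.206, 0], [-0.23, 1.0, 0.36, 0.206, 0], [-0.23, 1.0, 0.36, 0.206, 0], [-0.23, 1.0, 0.36, 0.206, 0]]

```text
time: 3.62
position: [0.6127, -0.2843, 0.1892]
tool_rot: [-3.137, 0.118, -0.002]
ft_force: [0.3, -0.1, 0.2]
grip_width: 1.0
```

Run:
```python
from g import *
go([.6165,-.302,.13],-5)
go([.6165,-.302,.05],-5)
T=cap("top");S=cap("side")
big(S,215,50,120,100,5,"p1.png"); big(T,320,120,100,100,5,"p2.png")
```

```text
t 3.62 pos [ 0.6127 -0.2843  0.1892] xang -4.30 tilt 0.14 grip 0.0870 F [ 0.3 -0.1  0.2]
rows:  [0.0166 0.0583 0.1973] spin 0.0039
t 3.62 pos [ 0.6127 -0.2843  0.1892] xang -4.30 tilt 0.14 grip 0.0870 F [ 0.3 -0.1  0.2]
rows:  [0.0163 0.0588 0.4639] spin 0.0039
```

View pics/p1.png

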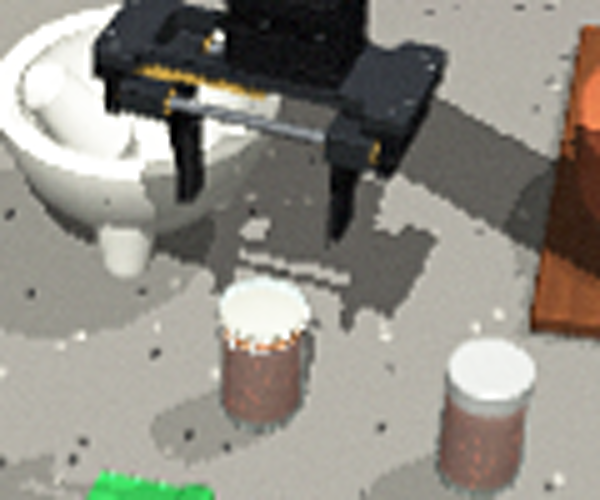

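View pics/p2.png

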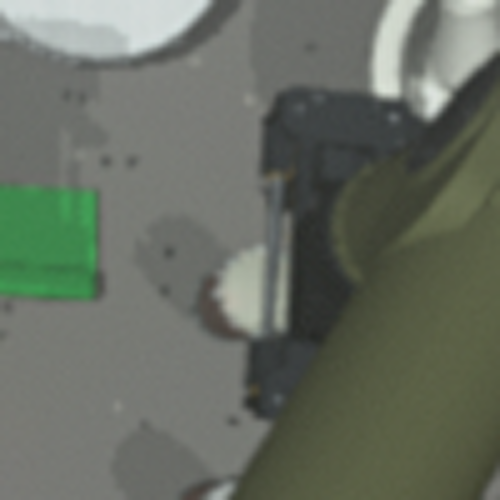

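The side picture shows the open jaws at (190,190)/(340,220) in the crop, behind and above the jar. The mortar and the screw-lid jar clear the gripper body by about 30 mm. Descending.

>>> drive_tool:
  rows:
    - [[0.013, 0.057, 0.1, 0.0, 0], [0.013, 0.057, 0.2, 0.0, 0], [0.013, 0.057, 0.3, 0.0, 0], [0.013, 0.057, 0.38, 0.0, 0], [0.013, 0.057, 0.43, 0.0, 0], [0.013, 0.057, 0.46, 0.0, 0], [0.013, 0.057, 0.475, 0.0, 0], [0.013, 0.057, 0.48, 0.0, 0], [0.013, 0.057, 0.48, 0.0, 0]]

```text
time: 4.85
position: [0.6146, -0.3048, 0.0451]
tool_rot: [3.139, -0.123, 0.001]
ft_force: [0.3, 0.4, 0.1]
grip_width: 1.003
```

Run:
```python
from g import *
go([.6165,-.301,.043],-4)
T=cap("top");S=cap("side")
big(S,215,50,120,100,5,"p3.png"); big(T,320,120,100,100,5,"p4.png")
```

```text
t 4.85 pos [ 0.6146 -0.3048  0.0451] xang -4.49 tilt 0.05 grip 0.0873 F [0.3 0.4 0.1]
rows:  [ 0.0055 -0.0131  0.0071] spin -0.0027
```

View pics/p3.png

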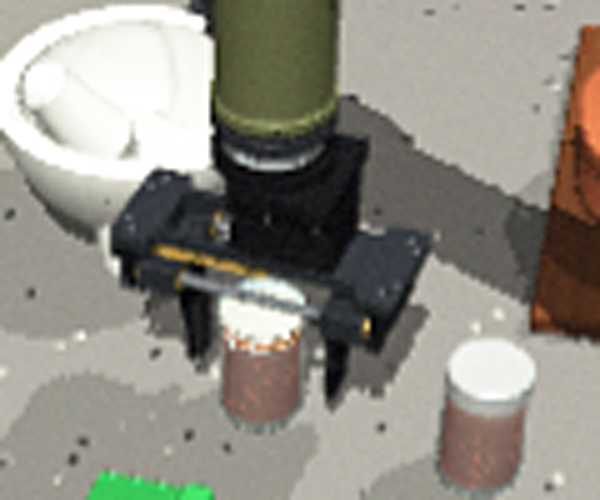

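>>> drive_tool:
  rows:
    - [[0.005, -0.01, 0.005, 0.0, 0], [0.005, -0.01, 0.005, 0.0, 60], [0.005, -0.01, 0.005, 0.0, 75], [0.005, -0.01, 0.005, 0.0, 90], [0.005, -0.01, 0.005, 0.0, 130], [0.005, -0.01, 0.005, 0.0, 255], [0.005, -0.01, 0.005, 0.0, 255], [0.005, -0.01, 0.005, 0.0, 255]]
  grip_force: 20

```text
time: 5.95
position: [0.6162, -0.3017, 0.0432]
tool_rot: [3.139, -0.123, 0.001]
ft_force: [1.4, -0.3, -0.3]
grip_width: 0.657
```

Run:
```python
from g import *
go([.6165,-.301,.30],-4)
T=cap("top");S=cap("side")
big(S,215,50,120,100,5,"p5.png"); big(T,320,120,100,100,5,"p6.png")
```

```text
t 5.95 pos [ 0.6162 -0.3017  0.0432] xang -4.48 tilt 0.04 grip 0.0571 F [ 1.4 -0.3 -0.3]
rows:  [ 0.0012 -0.0024 -0.856 ] spin -0.0027
```

View pics/p5.png

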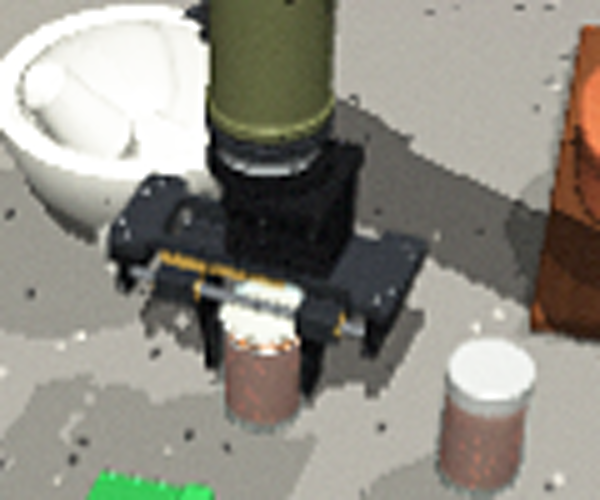

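Gripped: the opening is 57 mm against a 58 mm jar. I'll lift, then turn it so the side camera can see the clip.

>>> drive_tool:
  rows:
    - [[0, 0, -0.03, 0, 255], [0, 0, -0.08, 0, 255], [0, 0, -0.16, 0, 255], [0, 0, -0.26, 0, 255], [0, 0, -0.38, 0, 255], [0, 0, -0.5, 0, 255], [0, 0, -0.6, 0, 255], [0, 0, -0.7, 0, 255], [0, 0, -0.75, 0, 255], [0, 0, -0.75, 0, 255]]

```text
time: 7.3
position: [0.6161, -0.3021, 0.2693]
tool_rot: [3.139, -0.123, 0.003]
ft_force: [0.6, -0.0, -3.6]
grip_width: 0.658
```

Run:
```python
from g import *
go([.48,-.10,.27],-90)
T=cap("top");S=cap("side")
big(S,215,20,120,100,5,"p7.png")
```

```text
t 7.30 pos [ 0.6161 -0.3021  0.2693] xang -4.50 tilt 0.11 grip 0.0573 F [ 0.6 -0.  -3.6]
rows:  [-0.5052 -0.636  -0.0036] spin 0.475
```

View pics/p7.png

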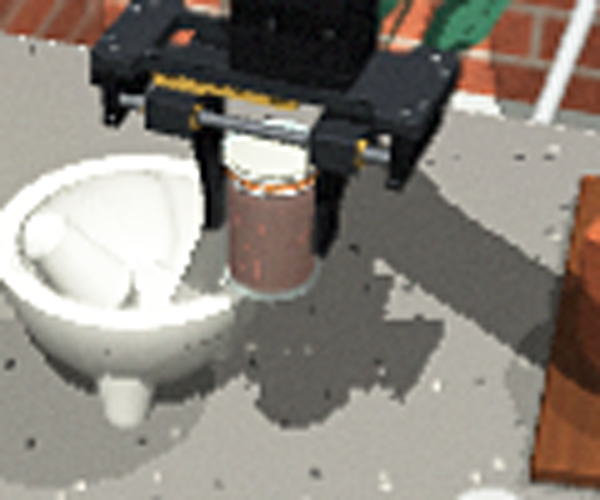

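>>> drive_tool:
  rows:
    - [[-0.05, -0.07, 0, 0.04, 255], [-0.12, -0.15, 0, 0.1, 255], [-0.2, -0.25, 0, 0.16, 255], [-0.29, -0.36, 0, 0.22, 255], [-0.37, -0.46, 0, 0.28, 255], [-0.44, -0.55, 0, 0.34, 255], [-0.48, -0.6, 0, 0.4, 255], [-0.5, -0.63, 0, 0.44, 255], [-0.5, -0.63, 0, 0.47, 255], [-0.5, -0.63, 0, 0.475, 255], [-0.5, -0.63, 0, 0.475, 255]]

```text
time: 8.78
position: [0.4808, -0.1017, 0.2674]
tool_rot: [2.222, -2.22, -0.001]
ft_force: [-0.2, -0.1, -2.7]
grip_width: 0.665
```

Run:
```python
from g import *
go([.48,-.10,.27],-90)
T=cap("top");S=cap("side")
x,y=proj(S,ctrl.get_state()["position"])[0]; print(x,y)
big(S,int(x)-30,int(y)-35,60,60,10,"p8.png")
x,y=proj(T,ctrl.get_state()["position"])[0]; print(x,y)
big(T,int(x)-40,int(y)-40,80,80,7,"p9.png")
```

```text
t 8.78 pos [ 0.4808 -0.1017  0.2674] xang -89.94 tilt 0.07 grip 0.0578 F [-0.2 -0.1 -2.7]
rows:  [-0.0056  0.0027 -0.0087] spin 0.0004
296.94869147745214 115.40825848353846
320.50694584128263 216.3724951132922
```

View pics/p8.png

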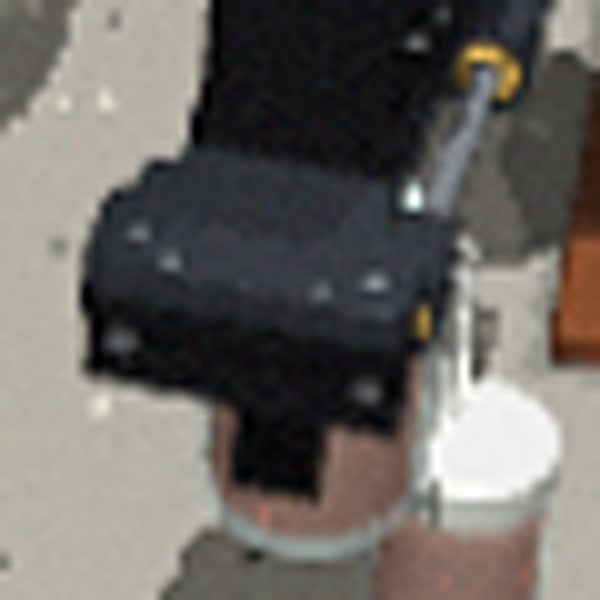

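View pics/p9.png

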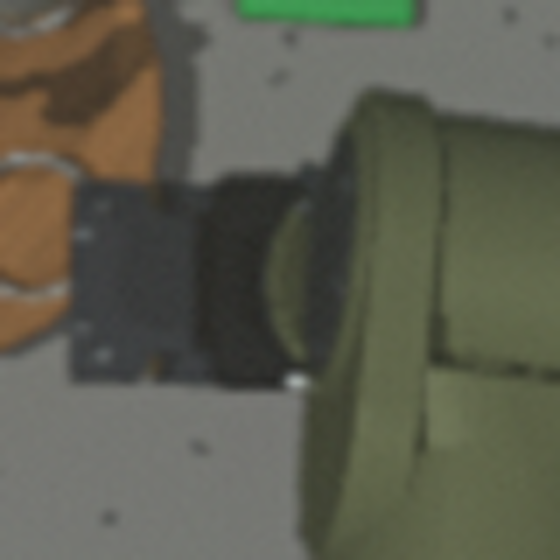

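```bash
cat > ov.py <<'E'
from h import *
def clipov(c,zb,angs,view,bx,name,sc=6):
    d=cap(view); tiles=[]
    for a in angs:
        th=np.radians(a);u=np.array([np.cos(th),np.sin(th)]);v=np.array([-u[1],u[0]])
        f=lambda r,w,z:np.r_[np.array(c)+r*u+w*v,zb+z]
        P=np.array([f(.037,-.011,.081),f(.037,.011,.081),f(.037,.011,.041),f(.037,-.011,.041),f(.037,-.011,.081)])
        big(d,*bx,sc,"t.png",[(P,(255,0,0)),(circ(c,.029,zb+.003),(0,0,255)),(circ(c,.029,zb+.062),(0,0,255)),(circ(c,.028,zb+.09),(0,255,0))])
        A=cv2.imread("pics/t.png"); cv2.putText(A,str(a),(5,15),0,.5,(0,0,255)); tiles.append(A)
    cv2.imwrite("pics/"+name,np.hstack(tiles))
E
python3 - <<'E'
from ov import *
clipov([.4808,-.1017],.2244,(170,180,190),"side",(275,85,42,60),"q1.png")
E
```

```text
(no output)
```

View pics/q1.png

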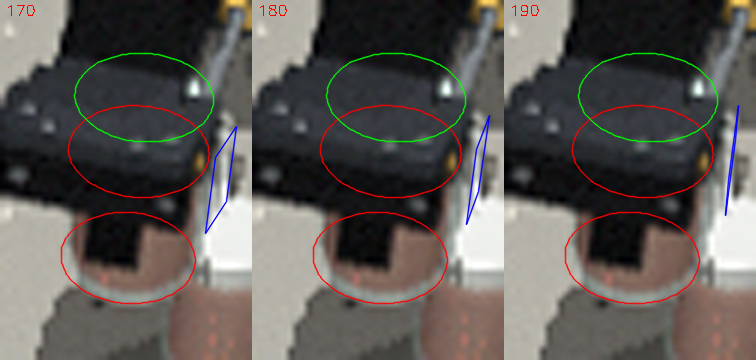

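The clip shows as a thin light lever on the jar's right in the side crop, around (465,300), so it now faces roughly -x. I'll turn it to face the side camera for a frontal measurement.

>>> drive_tool:
  rows:
    - [[0, 0, 0, 0.05, 255], [0, 0, 0, 0.11, 255], [0, 0, 0, 0.17, 255], [0, 0, 0, 0.23, 255], [0, 0, 0, 0.29, 255], [0, 0, 0, 0.333, 255], [0, 0, 0, 0.333, 255], [0, 0, 0, 0.333, 255]]

```text
time: 9.93
position: [0.4812, -0.1016, 0.268]
tool_rot: [0.819, -3.033, 0.0]
ft_force: [-1.0, -0.4, -3.9]
grip_width: 0.662
```

Run:
```python
from ov import *
from g import go
s=ctrl.get_state(); p=s["position"]; go(p,-150); print(s["joint_positions"].round(2))
clipov(p[:2],p[2]-.043,(110,120,130),"side",(270,80,52,62),"q2.png",5)
S=cap("side"); big(S,270,80,52,62,9,"q3.png")
```

```text
t 9.93 pos [ 0.4812 -0.1016  0.268 ] xang -149.79 tilt 0.00 grip 0.0576 F [-1.  -0.4 -3.9]
rows:  [0. 0. 0.] spin 0.0012
[-0.62 -0.07  0.75  1.81  0.05  1.39 -2.5 ]
```

View pics/q2.png

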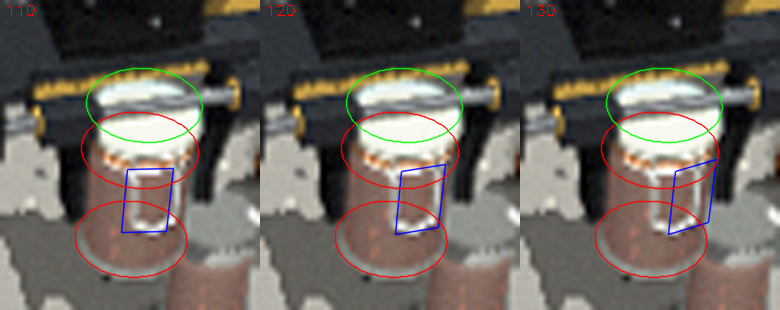

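View pics/q3.png

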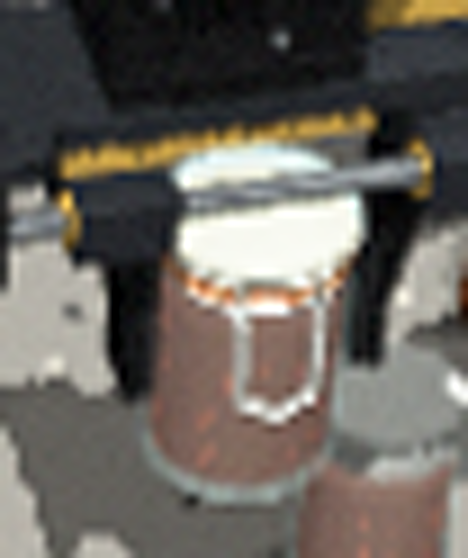

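Run:
```python
from h import *
S=cap("side"); p=ctrl.get_state()["position"]; zb=p[2]-.043
q=lambda x,y:np.array([270+(x+.5)/9-.5,80+(y+.5)/9-.5])
print("meas BL,BR,TL,TR",q(243,408),q(320,390),q(240,320),q(320,310))
for a in range(100,136,5):
    th=np.radians(a);u=np.array([np.cos(th),np.sin(th)]);v=np.array([-u[1],u[0]])
    f=lambda r,w,z:np.r_[p[:2]+r*u+w*v,zb+z]
    print(a,proj(S,[f(.037,.010,.043),f(.037,-.010,.043),f(.037,0,.041),f(.036,.01,.07)]).round(1).tolist())
```

```text
meas BL,BR,TL,TR [296.55555556 124.88888889] [305.11111111 122.88888889] [296.22222222 115.11111111] [305.11111111 114.        ]
100 [[299.8, 125.6], [291.6, 124.8], [295.6, 125.8], [300.7, 116.9]]
105 [[301.1, 125.4], [292.9, 125.2], [296.9, 125.9], [302.0, 116.7]]
110 [[302.4, 125.2], [294.3, 125.4], [298.3, 125.9], [303.3, 116.5]]
115 [[303.6, 124.9], [295.6, 125.6], [299.6, 125.8], [304.5, 116.2]]
120 [[304.8, 124.5], [297.0, 125.7], [300.8, 125.7], [305.7, 115.8]]
125 [[305.9, 124.0], [298.3, 125.7], [302.1, 125.5], [306.8, 115.4]]
130 [[307.0, 123.5], [299.7, 125.6], [303.3, 125.2], [307.9, 114.8]]
135 [[308.0, 122.9], [301.0, 125.4], [304.4, 124.8], [308.8, 114.3]]
```

The side crop now shows the lever frontally: its bottom corners are at (243,408) and (320,390), which puts the clip at tool x − 90° within about 3°. Next I'll refine the empty cup ring from the first pictures.

Run:
```python
from h import *
from scipy.ndimage import map_coordinates
from scipy.optimize import minimize
for n in("top","side"):
    d=cap(n); img=cv2.imread(f"pics/{n}0.png"); hsv=cv2.cvtColor(img,cv2.COLOR_BGR2HSV)
    sat=hsv[...,1].astype(float)
    def f(p):
        q=proj(d,circ(p,.034,.05,90)); v=map_coordinates(sat,[q[:,1],q[:,0]],order=1); return v.mean()
    best=min((minimize(f,[.51+a,-.012+b],method="Nelder-Mead",options=dict(initial_simplex=[[.51+a,-.012+b],[.514+a,-.012+b],[.51+a,-.008+b]])) for a in(-.004,0,.004) for b in(-.004,0,.004)),key=lambda r:r.fun)
    print(n,best.x.round(4),best.fun)
    # turntable axis via the other three ring + this: use 4 rings constraint
    def g(p):
        t=0
        for k in range(4):
            a=p[2]+k*np.pi/2; q=proj(d,circ(p[:2]+.092*np.array([np.cos(a),np.sin(a)]),.034,.05,90)); t+=np.minimum(map_coordinates(sat,[q[:,1],q[:,0]],order=1),120).mean()*(3 if k==0 else 1)
        return t
    x0=[.570,.059,np.radians(-130.3)]
    r=minimize(g,x0,method="Nelder-Mead",options=dict(initial_simplex=np.array(x0)+np.vstack([np.zeros(3),np.diag([.004,.004,.05])])))
    x=r.x; print("  axis",x[:2].round(4),np.degrees(x[2]).round(2),"cup",(x[:2]+.092*np.array([np.cos(x[2]),np.sin(x[2])])).round(4),r.fun)
```

```text
top [ 0.5098 -0.0105] 37.890054285481455
  axis [0.5703 0.0585] -131.31 cup [ 0.5096 -0.0106] 242.56598227989056
side [ 0.5096 -0.0051] 14.1101642342058
  axis [0.5701 0.063 ] -131.42 cup [ 0.5092 -0.006 ] 107.19893886548351
```

Run:
```python
from g import *
go([.5095,-.009,.268],-41.4)
```

```text
t 10.18 pos [ 0.4812 -0.1015  0.2681] xang -149.88 tilt 0.01 grip 0.0575 F [-0.2 -0.5 -1.9]
rows:  [-2.363e-01  2.193e-01  2.000e-04] spin -0.6027
```

>>> drive_tool:
  rows:
    - [[-0.02, 0.02, 0, -0.05, 255], [-0.05, 0.05, 0, -0.11, 255], [-0.09, 0.08, 0, -0.17, 255], [-0.12, 0.11, 0, -0.23, 255], [-0.15, 0.14, 0, -0.29, 255], [-0.18, 0.17, 0, -0.35, 255], [-0.2, 0.19, 0, -0.41, 255], [-0.22, 0.21, 0, -0.47, 255], [-0.236, 0.219, 0, -0.53, 255], [-0.236, 0.219, 0, -0.58, 255], [-0.236, 0.219, 0, -0.6027, 255], [-0.236, 0.219, 0, -0.6027, 255], [-0.236, 0.219, 0, -0.6027, 255]]

```text
time: 11.8
position: [0.5096, -0.0092, 0.2681]
tool_rot: [-2.938, 1.113, -0.0]
ft_force: [0.3, -0.1, -3.1]
grip_width: 0.655
```

Run:
```python
from g import *
go([.5095,-.009,.125],-41.4)
```

```text
t 11.80 pos [ 0.5096 -0.0092  0.2681] xang -41.50 tilt 0.01 grip 0.0570 F [ 0.3 -0.1 -3.1]
rows:  [-5.000e-04 -2.000e-04  4.769e-01] spin -0.0005
```

>>> drive_tool:
  rows:
    - [[0, 0, 0.04, 0, 255], [0, 0, 0.1, 0, 255], [0, 0, 0.18, 0, 255], [0, 0, 0.26, 0, 255], [0, 0, 0.34, 0, 255], [0, 0, 0.4, 0, 255], [0, 0, 0.44, 0, 255], [0, 0, 0.46, 0, 255], [0, 0, 0.46, 0, 255], [0, 0, 0.46, 0, 255]]

```text
time: 13.05
position: [0.5101, -0.0092, 0.1307]
tool_rot: [-2.938, 1.111, -0.002]
ft_force: [1.1, 0.3, -2.1]
grip_width: 0.662
```

Run:
```python
from ov import *
from g import go
go([.5095,-.009,.077],-41.4)
s=ctrl.get_state(); p=s["position"]; zb=p[2]-.043
S=cap("side","h1"); T=cap("top","h1"); c=p[:2]; cup=[.5095,-.009]
ps=[(circ(c,.029,zb+.003),(0,0,255)),(circ(cup,.0325,.05),(255,255,0)),(circ(cup,.0355,.034),(0,255,0))]
big(S,235,140,75,75,8,"r1.png"); big(S,235,140,75,75,8,"r2.png",ps)
big(T,250,170,70,70,8,"r3.png",ps)
```

```text
t 13.05 pos [ 0.5101 -0.0092  0.1307] xang -41.44 tilt 0.08 grip 0.0576 F [ 1.1  0.3 -2.1]
rows:  [-0.0021  0.0012  0.1791] spin -0.0002
```

View pics/r1.png

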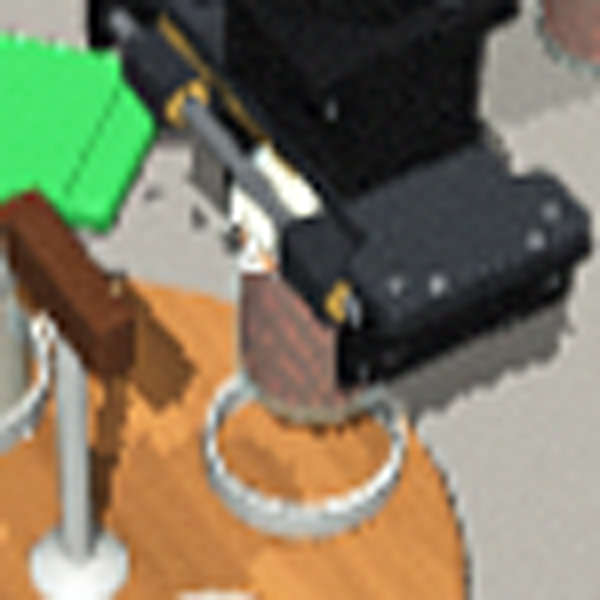

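View pics/r2.png

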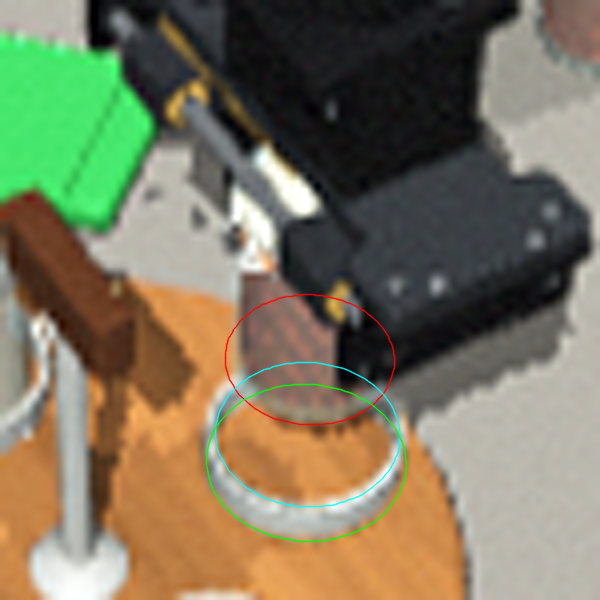

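View pics/r3.png

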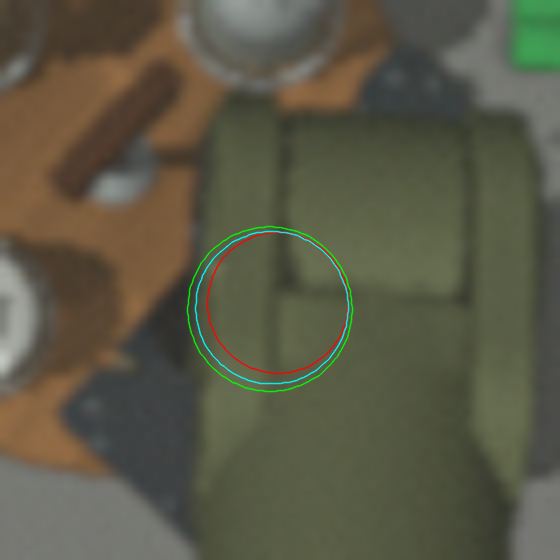

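The side crop shows the jar base centred above the ring: its lowest arc is at (310,422), and the model ring fits the real one within about 1 px. Lowering in stages with force checks.

>>> drive_tool:
  rows:
    - [[-0.002, 0.001, 0.03, 0, 255], [-0.002, 0.001, 0.06, 0, 255], [-0.002, 0.001, 0.085, 0, 255], [-0.002, 0.001, 0.105, 0, 255], [-0.002, 0.001, 0.12, 0, 255], [-0.002, 0.001, 0.13, 0, 255], [-0.002, 0.001, 0.138, 0, 255], [-0.002, 0.001, 0.138, 0, 255]]

```text
time: 14.15
position: [0.5089, -0.009, 0.0886]
tool_rot: [-2.938, 1.112, 0.0]
ft_force: [-0.2, -0.1, -2.1]
grip_width: 0.656
```

Run:
```python
from g import *
go([.5095,-.009,.077],-41.4)
S=cap("side","h2");big(S,235,140,75,75,8,"r4.png")
```

```text
t 14.15 pos [ 0.5089 -0.009   0.0886] xang -41.44 tilt 0.00 grip 0.0571 F [-0.2 -0.1 -2.1]
rows:  [ 0.0015 -0.0014  0.0387] spin -0.0002
```

View pics/r4.png

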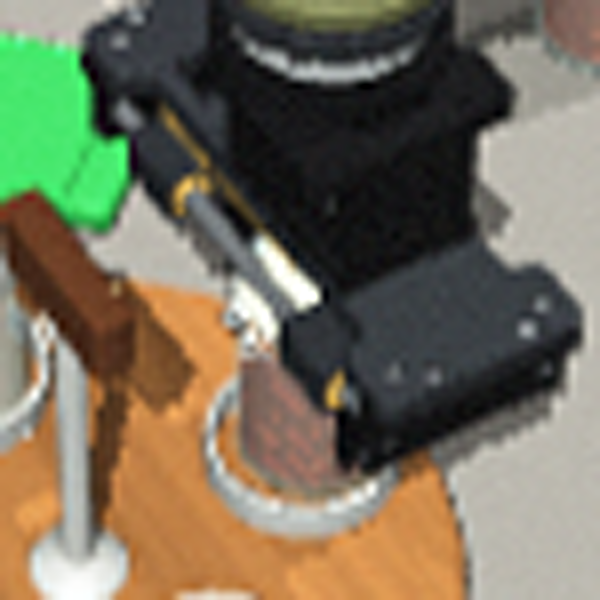

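The base is 4 mm below the rim with no contact force. Easing down onto the floor.

>>> drive_tool:
  rows:
    - [[0.001, -0.001, 0.008, 0, 255], [0.001, -0.001, 0.016, 0, 255], [0.001, -0.001, 0.023, 0, 255], [0.001, -0.001, 0.028, 0, 255], [0.001, -0.001, 0.032, 0, 255], [0.001, -0.001, 0.035, 0, 255], [0.001, -0.001, 0.037, 0, 255], [0.001, -0.001, 0.037, 0, 255]]

```text
time: 15.2
position: [0.5093, -0.009, 0.0776]
tool_rot: [-2.938, 1.112, -0.0]
ft_force: [1.3, 0.3, -2.0]
grip_width: 0.659
```

Run:
```python
from g import *
go([.5095,-.009,.077],-41.4)
S=cap("side","h3");big(S,190,140,120,100,6,"r5.png")
print(ctrl.get_state()["ft_force"],ctrl.get_state()["torque"])
```

```text
t 15.20 pos [ 0.5093 -0.009   0.0776] xang -41.44 tilt 0.01 grip 0.0573 F [ 1.3  0.3 -2. ]
rows:  [ 0.0005 -0.0003  0.0019] spin -0.0002
[-0.0356812   0.7230125  -1.86137044] [-0.06131585  0.11155101 -0.02918497]
```

View pics/r5.png

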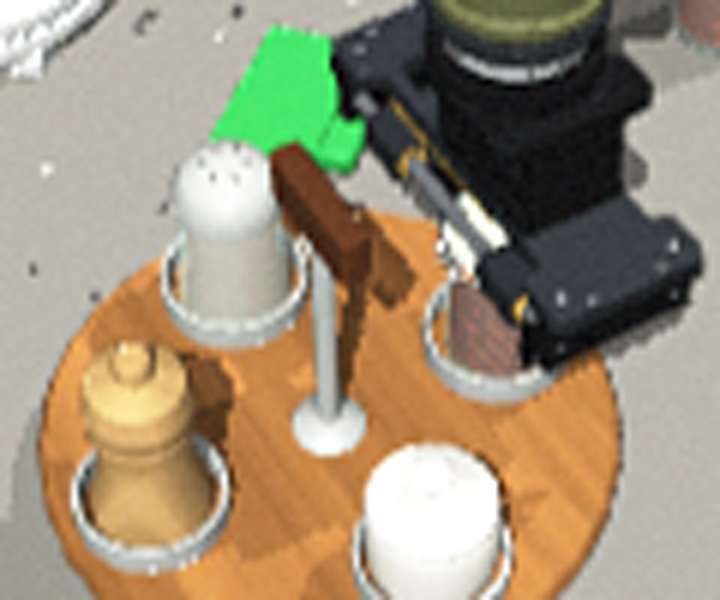

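>>> drive_tool:
  rows:
    - [[0, 0, 0.001, 0, 255], [0, 0, 0.002, 0, 255], [0, 0, 0.003, 0, 255], [0, 0, 0.003, 0, 255], [0, 0, 0.003, 0, 255]]

```text
time: 15.88
position: [0.5095, -0.009, 0.077]
tool_rot: [-2.938, 1.111, -0.0]
ft_force: [-1.3, -0.3, 3.4]
grip_width: 0.662
```

The vertical force rose from -3 to +3.4 N, so the jar stands on the cup floor. Releasing slowly.

>>> drive_tool:
  rows:
    - [[0, 0, 0.002, 0, 80], [0, 0, 0.002, 0, 75], [0, 0, 0.002, 0, 70], [0, 0, 0.002, 0, 60], [0, 0, 0.002, 0, 40], [0, 0, 0.002, 0, 0], [0, 0, 0.002, 0, 0], [0, 0, 0.002, 0, 0]]

```text
time: 16.88
position: [0.5094, -0.009, 0.0761]
tool_rot: [-2.938, 1.112, -0.0]
ft_force: [-0.4, 0.4, 0.1]
grip_width: 0.988
```

>>> drive_tool:
  rows:
    - [[0, 0, -0.02, 0, 0], [0, 0, -0.06, 0, 0], [0, 0, -0.12, 0, 0], [0, 0, -0.2, 0, 0], [0, 0, -0.3, 0, 0], [0, 0, -0.42, 0, 0], [0, 0, -0.54, 0, 0], [0, 0, -0.64, 0, 0], [0, 0, -0.64, 0, 0], [0, 0, -0.64, 0, 0]]

```text
time: 18.12
position: [0.509, -0.0091, 0.268]
tool_rot: [-2.938, 1.112, 0.0]
ft_force: [-0.2, 0.3, -0.5]
grip_width: 0.999
```

Run:
```python
from g import *
go([.5705,.060,.27],48.6); print(ctrl.get_state()["joint_positions"].round(2))
S=cap("side","h4");big(S,190,140,120,100,6,"r6.png")
T=cap("top","h4");big(T,215,140,100,100,6,"r7.png")
```

```text
t 18.12 pos [ 0.509  -0.0091  0.268 ] xang -41.45 tilt 0.03 grip 0.0869 F [-0.2  0.3 -0.5]
rows:  [ 0.0013 -0.3082 -0.0064] spin -0.5003
[-0.77 -0.02  0.73  1.77  0.01  1.39 -0.76]
```

View pics/r6.png

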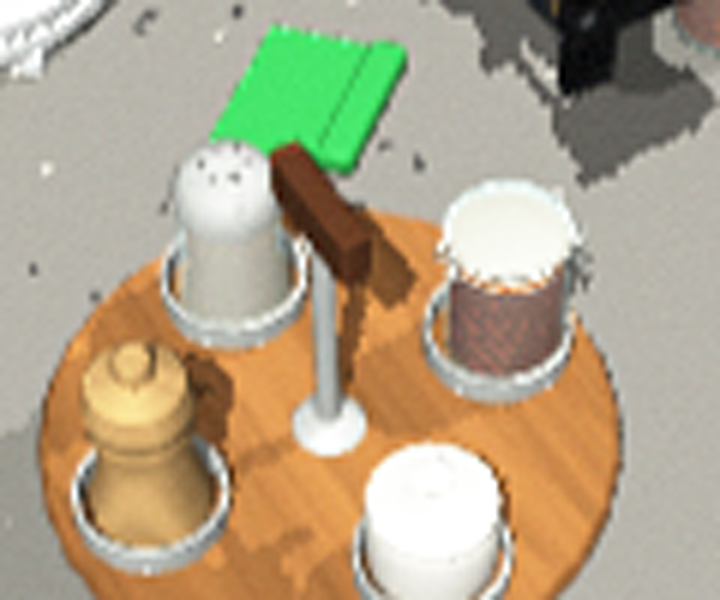

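View pics/r7.png

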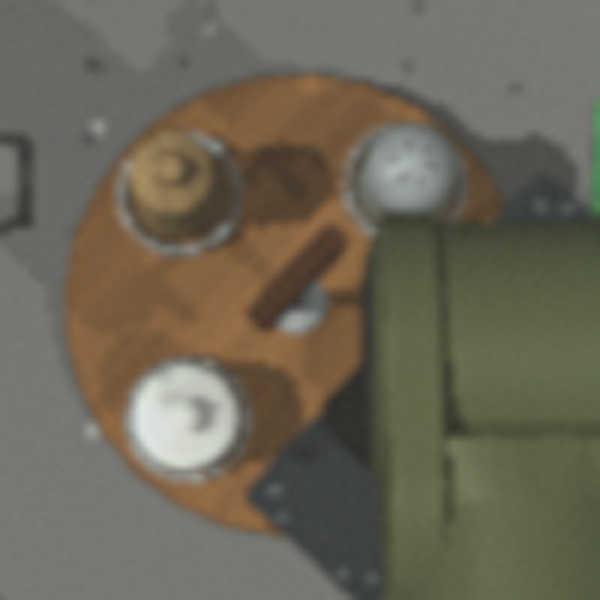

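The side crop shows the jar seated upright in its ring at (505,290), with its neighbours unchanged. Moving over the handle.

>>> drive_tool:
  rows:
    - [[0, -0.02, 0, -0.05, 0], [0, -0.06, 0, -0.11, 0], [0, -0.11, 0, -0.17, 0], [0, -0.16, 0, -0.23, 0], [0, -0.21, 0, -0.29, 0], [0, -0.25, 0, -0.35, 0], [0, -0.29, 0, -0.41, 0], [0.001, -0.308, 0, -0.46, 0], [0.001, -0.308, 0, -0.5, 0], [0.001, -0.308, 0, -0.5, 0], [0.001, -0.308, 0, -0.5, 0]]

```text
time: 19.6
position: [0.5704, 0.0599, 0.2675]
tool_rot: [-2.865, -1.288, 0.002]
ft_force: [0.2, -0.1, -0.2]
grip_width: 0.998
```

Run:
```python
from g import *
go([.5703,.060,.178],48.6)
S=cap("side","h5");big(S,190,110,120,100,6,"r8.png")
```

```text
t 19.60 pos [0.5704 0.0599 0.2675] xang 48.42 tilt 0.06 grip 0.0868 F [ 0.2 -0.1 -0.2]
rows:  [ 0.0004 -0.0004  0.2983] spin -0.001
```

View pics/r8.png

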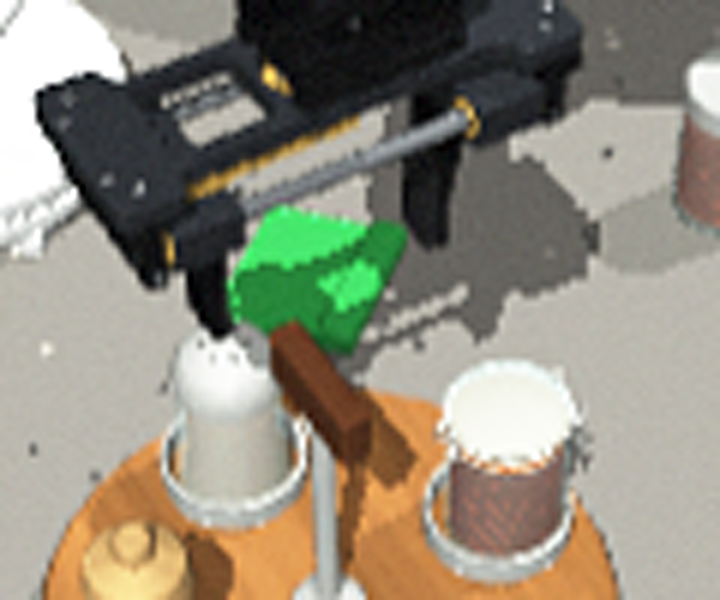

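>>> drive_tool:
  rows:
    - [[0, 0, 0.04, -0.001, 0], [0, 0, 0.1, -0.001, 0], [0, 0, 0.17, -0.001, 0], [0, 0, 0.23, -0.001, 0], [0, 0, 0.27, -0.001, 0], [0, 0, 0.29, -0.001, 0], [0, 0, 0.297, -0.001, 0], [0, 0, 0.297, -0.001, 0]]

```text
time: 20.65
position: [0.571, 0.0601, 0.1794]
tool_rot: [2.862, 1.296, 0.001]
ft_force: [0.3, 0.1, -0.0]
grip_width: 1.0
```

Run:
```python
from g import *
go([.5703,.060,.178],48.6)
S=cap("side","h6");big(S,190,110,120,100,6,"r9.png")
T=cap("top","h6");big(T,215,140,100,100,6,"r10.png")
```

```text
t 20.65 pos [0.571  0.0601 0.1794] xang 48.73 tilt 0.05 grip 0.0870 F [ 0.3  0.1 -0. ]
rows:  [-0.0018 -0.0016  0.0046] spin 0.0007
```

View pics/r9.png

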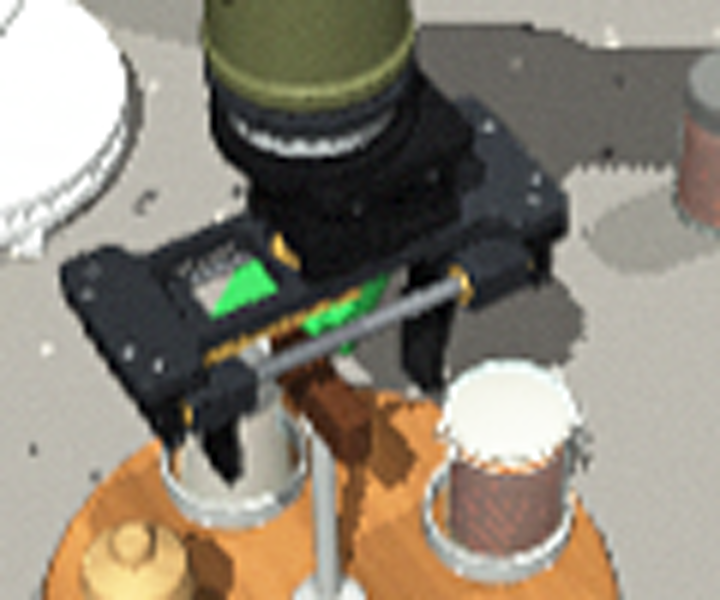

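>>> drive_tool:
  rows:
    - [[0, 0, 0.004, 0, 100], [0, 0, 0.004, 0, 170], [0, 0, 0.004, 0, 190], [0, 0, 0.004, 0, 195], [0, 0, 0.004, 0, 200], [0, 0, 0.004, 0, 205], [0, 0, 0.004, 0, 210], [0, 0, 0.004, 0, 220], [0, 0, 0.004, 0, 255], [0, 0, 0.004, 0, 255], [0, 0, 0.004, 0, 255]]
  grip_force: 15

```text
time: 22.12
position: [0.5713, 0.0608, 0.1778]
tool_rot: [-2.861, -1.297, -0.002]
ft_force: [5.0, 2.8, -2.6]
grip_width: 0.183
```

Run:
```python
from g import *
go([.5703,.060,.178],0); s=ctrl.get_state(); print(s["ft_force"],s["torque"])
```

```text
t 22.12 pos [0.5713 0.0608 0.1778] xang 48.77 tilt 0.09 grip 0.0160 F [ 5.   2.8 -2.6]
rows:  [-0.004  -0.0008 -0.0006] spin 0.2709
[ 4.98848638  2.75372954 -2.5620259 ] [ 0.58949725 -0.90355171 -0.07652061]
```

The grip is on the 16 mm bar, with 5.7 N sideways along +tool x. I'll ease that by 0.9 mm and firm the grip.

>>> drive_tool:
  rows:
    - [[0.002, 0, 0, 0, 255], [0.003, 0, 0, 0, 255], [0.003, 0, 0, 0, 255], [0.003, 0, 0, 0, 255], [0.003, 0, 0, 0, 255]]
  grip_force: 40

```text
time: 22.75
position: [0.5713, 0.0608, 0.1778]
tool_rot: [-2.862, -1.296, -0.0]
ft_force: [2.7, 2.2, -1.1]
grip_width: 0.181
```

Run:
```python
from g import *
go([.5713,.0608,.178],0); s=ctrl.get_state(); print(s["ft_force"],s["torque"])
```

```text
t 22.75 pos [0.5713 0.0608 0.1778] xang 48.74 tilt 0.01 grip 0.0158 F [ 2.7  2.2 -1.1]
rows:  [ 0.0001 -0.     -0.0006] spin 0.2708
[ 2.68634282  2.20565176 -1.1072892 ] [ 0.45646756 -0.63538045 -0.01923492]
```

>>> drive_tool:
  rows:
    - [[0.002, 0, 0, 0.006, 255], [0.002, 0, 0, 0.018, 255], [0.002, 0, 0, 0.036, 255], [0.002, 0, 0, 0.058, 255], [0.002, 0, 0, 0.082, 255], [0.002, 0, 0, 0.108, 255], [0.002, 0, 0, 0.134, 255], [0.002, 0, 0, 0.16, 255], [0.002, 0, 0, 0.186, 255], [0.002, 0, 0, 0.21, 255], [0.002, 0, 0, 0.232, 255], [0.002, 0, 0, 0.25, 255], [0.002, 0, 0, 0.262, 255], [0.002, 0, 0, 0.268, 255], [0.002, 0, 0, 0.271, 255], [0.002, 0, 0, 0.271, 255], [0.002, 0, 0, 0.271, 255]]

```text
time: 24.88
position: [0.5719, 0.061, 0.1778]
tool_rot: [3.141, -0.001, 0.001]
ft_force: [3.9, 0.8, -2.0]
grip_width: 0.178
```

Run:
```python
from g import *
go([.5713,.0608,.178],0); s=ctrl.get_state(); print(s["ft_force"],s["torque"])
S=cap("side","f1"); T=cap("top","f1")
big(S,190,110,130,110,6,"s1.png"); big(T,215,140,100,100,6,"s2.png")
```

```text
t 24.88 pos [0.5719 0.061  0.1778] xang -0.05 tilt 0.03 grip 0.0155 F [ 3.9  0.8 -2. ]
rows:  [-0.0019  0.0007 -0.0007] spin -0.0003
[ 3.90035877  0.82453199 -1.99526966] [ 0.02722127 -0.71396343 -0.01542102]
```

View pics/s1.png

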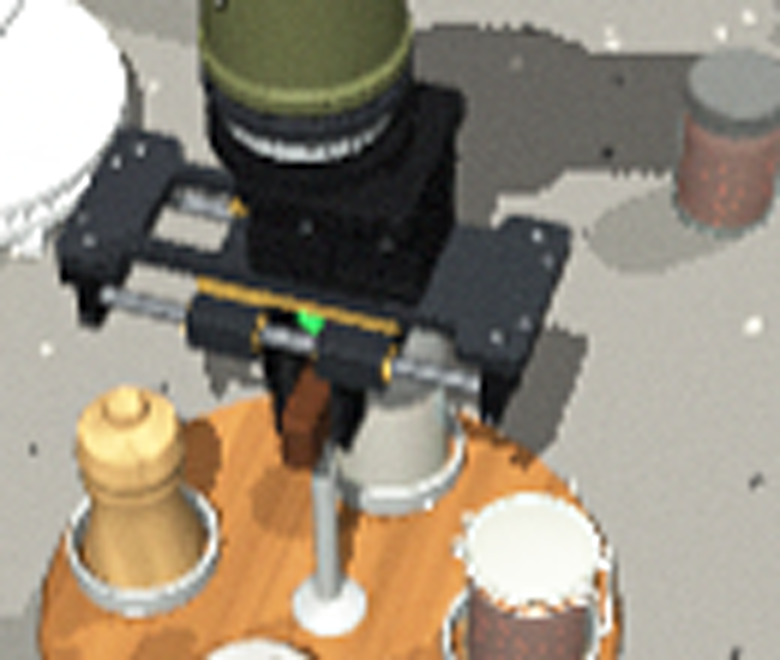

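View pics/s2.png

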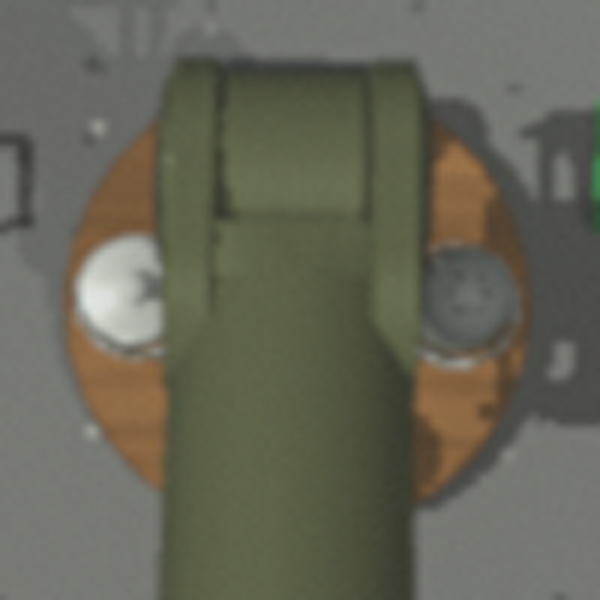

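Run:
```python
from ov import *
S=cap("side"); T=cap("top"); c=np.array([.571,.0600])
for a in(0,):
    ps=[]
    for k in range(4):
        t=np.radians(180+90*k); q=c+.092*np.array([np.cos(t),np.sin(t)]); ps+=[(circ(q,.0355,.05),(0,0,255)),(circ(q,.0325,.05),(255,255,0))]
    big(S,190,165,110,90,7,"s3.png",ps); big(T,215,140,100,100,6,"s4.png",ps)
clipov(c+[-.092,0],.034,(170,180,190),"side",(255,180,42,55),"s5.png",6)
big(S,255,180,42,55,10,"s6.png")
```

```text
(no output)
```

View pics/s3.png

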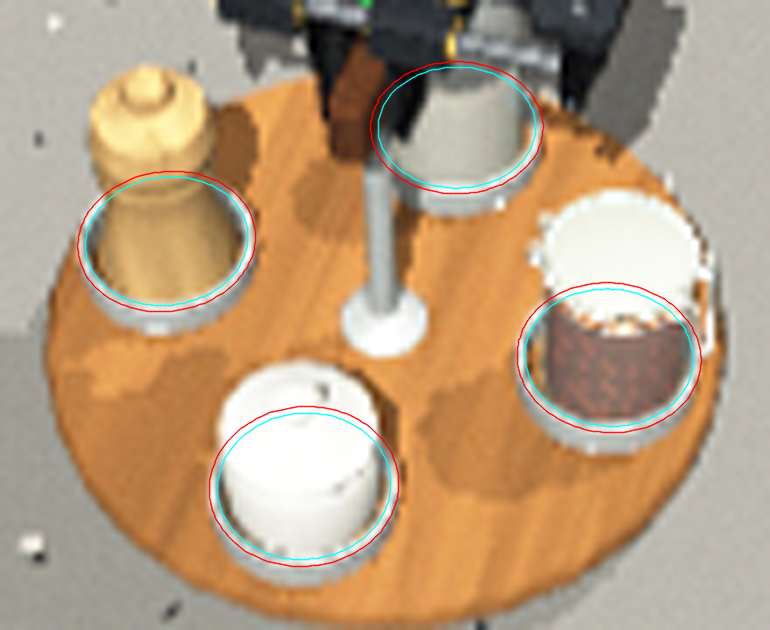

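View pics/s4.png

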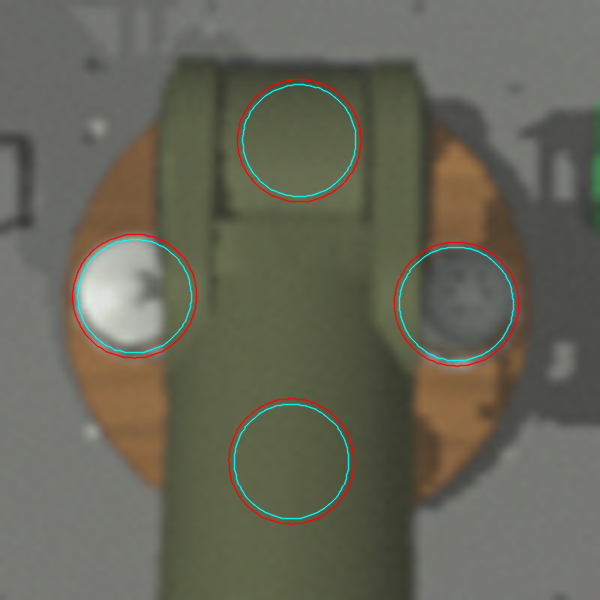

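View pics/s5.png

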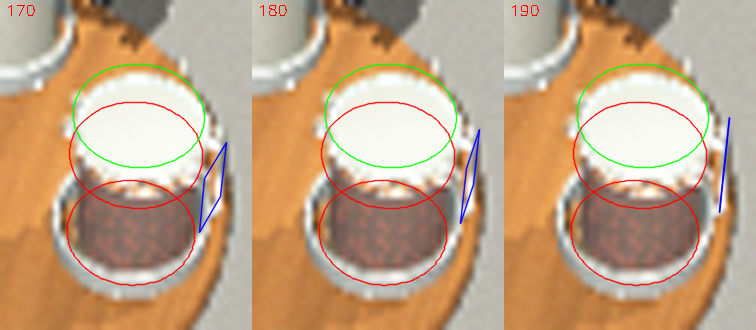

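View pics/s6.png

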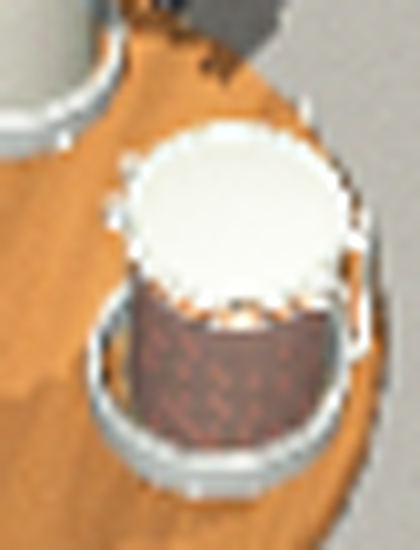

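Run:
```python
from h import *
from scipy.ndimage import map_coordinates
from scipy.optimize import minimize
S=cap("side"); T=cap("top")
# numeric turn angle from visible rings
for n,d,ks in(("side",S,(0,2,3)),):
    sat=cv2.cvtColor(d["img"],cv2.COLOR_BGR2HSV)[...,1].astype(float)
    def g(p):
        t=0
        for k in ks:
            a=p[2]+k*np.pi/2; q=proj(d,circ(p[:2]+.092*np.array([np.cos(a),np.sin(a)]),.034,.05,90)); t+=np.minimum(map_coordinates(sat,[q[:,1],q[:,0]],order=1),120).mean()
        return t
    x0=[.570,.062,np.pi]; r=minimize(g,x0,method="Nelder-Mead",options=dict(initial_simplex=np.array(x0)+np.vstack([np.zeros(3),np.diag([.004,.004,.05])])))
    print(n,r.x[:2].round(4),np.degrees(r.x[2]).round(2),r.fun)
q=lambda x,y:np.round([255+(x+.5)/10-.5,180+(y+.5)/10-.5],1)
print("meas lever top,bottom",q(365,205),q(358,352),"hinge",q(118,190),"lid c",q(239,210))
c=np.array([.571-.092,.0605])
for a in range(160,206,5):
    th=np.radians(a);u=np.array([np.cos(th),np.sin(th)]);v=np.array([-u[1],u[0]])
    f=lambda r,w,z:np.r_[c+r*u+w*v,.034+z]
    print(a,proj(S,[f(.037,-.011,.079),f(.037,.011,.079),f(.037,-.011,.042),f(.037,.011,.042),f(-.034,0,.076),f(0,0,.09)]).round(1).tolist())
```

```text
side [0.5707 0.0618] 180.3 62.37561709027417
meas lever top,bottom [291. 200.] [290.4 214.8] hinge [266.4 198.6] lid c [278.4 200.6]
160 [[286.6, 211.3], [291.6, 205.8], [285.8, 219.6], [290.6, 214.2], [266.9, 195.8], [277.6, 198.8]]
165 [[287.6, 210.6], [291.9, 204.8], [286.8, 219.0], [291.0, 213.2], [266.2, 196.5], [277.6, 198.8]]
170 [[288.5, 209.9], [292.2, 203.8], [287.7, 218.2], [291.2, 212.2], [265.7, 197.3], [277.6, 198.8]]
175 [[289.4, 209.1], [292.3, 202.8], [288.5, 217.5], [291.4, 211.2], [265.2, 198.1], [277.6, 198.8]]
180 [[290.1, 208.3], [292.3, 201.7], [289.2, 216.6], [291.4, 210.2], [264.8, 198.9], [277.6, 198.8]]
185 [[290.8, 207.4], [292.3, 200.7], [289.8, 215.7], [291.3, 209.2], [264.5, 199.8], [277.6, 198.8]]
190 [[291.3, 206.4], [292.0, 199.7], [290.4, 214.8], [291.1, 208.1], [264.3, 200.7], [277.6, 198.8]]
195 [[291.7, 205.4], [291.7, 198.7], [290.8, 213.8], [290.8, 207.1], [264.2, 201.6], [277.6, 198.8]]
200 [[292.1, 204.4], [291.3, 197.7], [291.1, 212.8], [290.4, 206.2], [264.2, 202.5], [277.6, 198.8]]
205 [[292.3, 203.4], [290.8, 196.7], [291.3, 211.8], [289.9, 205.2], [264.3, 203.4], [277.6, 198.8]]
```

The ring fit gives the cup at 180.3°, and the handle reads −0.05° off square. The clip reads about 180°, with single cues between 178° and 189°. The grip is firm, so I'm handing the job in.

Run:
```python
from g import *
s=ctrl.get_state(); print(s["time"],np.abs(s["qd"]).max(),s["grip_width"],s["ft_force"])
print(ctrl.close_job())
```

```text
25.225 0.0009665250659369197 0.1793561500702314 [ 4.01956861 -0.62733135 -2.59287514]
the job is handed in; nothing more can be done
None
```

I set the clip-top jar down in the empty cup, then gripped the wooden handle and turned the carousel so the jar stands at the front. The job was handed in at about 25 s with the arm still and the handle still gripped at 40 N.

- **Seating:** the downward force changed by about 6 N as the jar touched the cup floor. The picture after release showed it upright inside the ring.
- **Turntable:** the ring fit in the side picture puts the jar's cup at 180.3°, where 180° is straight to the front. The gripper, closed square on the handle bar, read −0.05° off straight.
- **Clip direction:** in hand it measured square to the jaws within about 3°. In the final side picture single cues disagreed, at 178° from the hinge and about 189° from the lever, so I take it as facing outward within a few degrees. The arm hid the jar from the top camera at the end.
- **Cameras:** the two disagreed by up to about 5 mm in y. I used positions between them.
- **Final state:** a small sideways force of about 4 N remained at the wrist.
- **Other things:** the mill, shaker and salt pot stayed in their cups. The screw-lid jar and the scraper looked untouched, but I did not re-measure them or re-check the griddle.

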